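Put the jigger templates away in their case

ROBOT

A 6-joint arm with a two-finger parallel gripper is mounted at the origin on a cart in front of the work surface, level with it; the furniture and walls round the work are solid. World frame = base frame: x ahead of the robot, y to its left, z up, the work surface at z = 0. Lengths are in mm, angles in rad, forces in N, time in s.
With the tool pointing down it reaches from about 425 to 950 mm from the base axis. Payload 3.5 kg.
Tool frame: the origin (TCP) lies on the centre line of the jaws, within the pads' length; the fingertips stand 25 mm ahead of it and the grasp point (between the pads) lies 6 mm ahead of it; z points along the fingers, y is the line along which they close (so a half turn about z gives the same grasp; the last joint's range is limited). The gripper opens to 85 mm and grips with 20 to 120 N. Pads are 22 mm wide; open, the fingers measure 114 mm over their backs; the gripper's body (76 mm by 85 mm) begins 54 mm behind the grasp point. The pads swing forward as they close: fully open they stand 13 mm farther back than shut.
Start: joints at [-1.265, 0.286, 1.577, -0, 1.279, -0.15], TCP at [297.142, -606.063, 235.325] pointing down, gripper open.
Joint ranges: [-2.77, 2.77], [-0.9, 2.22], [0.21, 2.48], [-1.53, 4.67], [0.24, 2.81], [-2.84, 2.84]. Speed limits (rad/s): [2.79, 2.79, 3.14, 3.14, 3.14, 3.14].

INTERFACE

Orientations are given as a unit quaternion [w, x, y, z].
In Python, from workcell import manip gives the robot as it stands.
- The arm moves only by the tool apply_moves, never from a script. Its argument "moves" is text: rows parted by semicolons, each of 7 numbers parted by spaces: the finger opening in m, from 0 to 0.0854, then the shift along the world's x, y, z in m, then the turn, a rotation vector about the world's x, y, z in degrees. In form: jaw dx dy dz wx wy wz; .... A call has 1 to 12 rows; each row shifts and turns the commanded pose from where the row before left it; what a row does not reach is not made up. A row lasts 1/10 s, in which the tool goes at most 50 mm and 8.59 degrees, less where a joint would pass 70% of its speed; a pose out of reach is approached as far as the arm can. A call with a gripper value outside its range is refused whole. The fingers move at their own pace and stop on an object; "squeeze" is the grip in N (left out, the last holds). Time passes only in rows, so rows that do not move let the fingers close. It gives the time, the measured TCP pose, the force, the opening and the grip force at its end, in the units of the state.
- manip.sense(): the state, without advancing time (a new reading comes with each control period).
- manip.capture(name): name is "scene" or "top" or "wrist"; returns (picture, depth): 400x640x3 uint8, blue, green, red; 400x640 float32, mm along the optical axis (not along the pixel's ray), 0 where there is no reading.
- manip.camera_info(name): a dict with "fx", "fy", "cx", "cy" (pixels), "world_to_cam" (4x4, takes a point from world to camera coordinates). Camera axes: x right, y up, looking along -z (the intrinsics and any distortion apply to the point x, -y, -z); pixel columns grow to the right and rows downward; lengths in mm; the calibration is good to about 2 mm. A picture is of the moment at which its call begins: read the wrist's pose just before it. camera_info takes no time and is no camera call; for the wrist camera it gives the pose at the moment of the call.
- manip.hand_in(): hands the job in; it is judged then, once.
Trained networks look in the newest picture that a camera, given by its name, has taken for a name from the list of things; names that differ only in an ending like _2 or _b are one class to them, and where a whole thing is asked for, a point or a joint stands for the part that bears it (a point fixed in the world has none). Each returns a list of dicts, best first, with "p" (0 to 1); they miss things now and then, are a little off and sometimes report something else, mostly with a low value. They report only what shows in the picture. A call takes as long as a camera call.
- manip.silhouettes(thing, camera): "region" (400x640 bool, what is visible of it) and "box" ([left, top, right, bottom] in pixels, round what is visible of it).
- manip.tip_of(thing, camera): "position" ([column, row] in pixels: a listed point, or the origin of a listed thing).
The state is a dict: "clock": time; "q": joint angles; "qd": joint speeds; "joint_torque": joint torques, N m; "position": TCP position; "tool_rot": TCP orientation; "contact_force": force on the tool from outside, world axes, zero at the start; "moment": the same for the moment, N m; "finger_gap": finger opening in mm; "gripper_force": force on a finger pad.
Only numpy, scipy, OpenCV 4.12 (cv2) and the standard library are available. Lean on these libraries where they do the work, as an engineer would, in place of code of your own. Each camera call takes 0.05 s, during which the arm holds its last target. There are 200 camera calls.

TASK

The profile templates of the jigger have drained and go back into their wooden case, whose stiff lid has no handle: prise the lid up with the blade of the scraper in the notch at the front, not with the fingers, and swing it open. Stand every template from the draining rack upright and fully home in an empty groove of the case, leaving the one already stored where it is. Then shut the lid fully and lay the scraper flat on the table, without knocking the bowl, the jar or the clay lump about.

Things in the scene. Friction and masses are not known exactly. Their poses are not given: they have to be found in the camera images.
- case: Template case: wooden chest with brass corner plates, 150 mm deep (x), 244 mm wide (y), 88 mm high, fixed. Origin at the centre of its underside; x points from its front to its back, y left, z up. Walls 10 mm; inside 130 x 224 mm. On its floor lies a block, top 32 mm above the underside, with 5 grooves along x, 40 mm apart. Back wall 78 mm high, side cheeks 88 mm, flush with the shut lid.
- case_lid (a joint): Lid of the case, rad: 0 shut, grows as its front edge swings up and back, stop at 1.75 (leaning slightly back). Flat board 147 mm deep, 219 mm wide, 10 mm thick, lying between the side cheeks, no handle. Stiff hinge: it stays at whatever angle it is left; about 2 N at the front edge moves it.
- lid_hinge (a point): Middle of the lid's hinge line at the back of the case, 73 mm behind the case's centre and 88 mm above its underside; axes as the case's, the hinge line runs along y. With the lid shut its top is level with this line and its underside 10 mm below.
- lid_edge (a point): Middle of the lid's front edge, at half its thickness, 148 mm from the hinge line; moves with the lid.
- notch (a point): Middle of the prising notch in the top of the case's front wall, on the outer front face: a gap 8 mm high and 70 mm wide under the shut lid, through the 10 mm wall. This point is half-way up the gap; x points inward. Up to 20 mm behind the outer face, stored templates stay well below the gap.
- groove0 (a point): Groove 0 of the case (0 is the leftmost, 4 the rightmost): centre of its floor, 8 mm above the case's underside; axes as the case's. It runs along x, 114 mm long, 10 mm wide, 24 mm deep, with 3 mm chamfered lips.
- groove1 (a point): Groove 1 of the case (0 is the leftmost, 4 the rightmost): centre of its floor, 8 mm above the case's underside; axes as the case's. It runs along x, 114 mm long, 10 mm wide, 24 mm deep, with 3 mm chamfered lips.
- groove2 (a point): Groove 2 of the case (0 is the leftmost, 4 the rightmost): centre of its floor, 8 mm above the case's underside; axes as the case's. It runs along x, 114 mm long, 10 mm wide, 24 mm deep, with 3 mm chamfered lips.
- groove3 (a point): Groove 3 of the case (0 is the leftmost, 4 the rightmost): centre of its floor, 8 mm above the case's underside; axes as the case's. It runs along x, 114 mm long, 10 mm wide, 24 mm deep, with 3 mm chamfered lips.
- groove4 (a point): Groove 4 of the case (0 is the leftmost, 4 the rightmost): centre of its floor, 8 mm above the case's underside; axes as the case's. It runs along x, 114 mm long, 10 mm wide, 24 mm deep, with 3 mm chamfered lips.
- rack: Draining rack: a loose wooden board 130 x 186 x 12 mm, 0.9 kg, with 8 pairs of 8 mm dowels, 36 mm high, that hold up to four templates on edge, 44 mm apart, with 12 mm between the dowels of a slot. Origin at the centre of the underside; the templates stand along its x; the dowels stand 38 mm before and behind the middle.
- template_a: Loose profile template with the outline of a round dome (bowl profile): aluminium plate 110 mm long (x), 8 mm thick (y), 64 mm high in the middle (z), 0.13 kg, standing on its straight edge in the rack, leaning 0.12 rad at most. Origin under the middle of that edge, z towards the crest. At x within 15 mm it is at least 60 mm high. May be absent.
- template_b: Loose profile template with the outline of a broad upright block on a lower bar (cup profile): aluminium plate 110 mm long (x), 8 mm thick (y), 64 mm high in the middle (z), 0.13 kg, standing on its straight edge in the rack, leaning 0.12 rad at most. Origin under the middle of that edge, z towards the crest. At x within 15 mm it is at least 60 mm high. May be absent.
- template_c: Loose profile template with the outline of a low lopsided roof (plate profile): aluminium plate 110 mm long (x), 8 mm thick (y), 64 mm high in the middle (z), 0.13 kg, standing on its straight edge in the rack, leaning 0.12 rad at most. Origin under the middle of that edge, z towards the crest. At x within 15 mm it is at least 60 mm high. May be absent.
- template_d: Loose profile template with the outline of a lopsided hump on a lower bar (saucer profile): aluminium plate 110 mm long (x), 8 mm thick (y), 64 mm high in the middle (z), 0.13 kg, standing on its straight edge in the rack, leaning 0.12 rad at most. Origin under the middle of that edge, z towards the crest. At x within 15 mm it is at least 60 mm high. May be absent.
- stored_1: Template of the same plate and size that already stands in groove 0 of the case and stays there. Origin and axes as the other templates. Only one of the three stored templates is present.
- stored_2: Template of the same plate and size that already stands in groove 2 of the case and stays there. Origin and axes as the other templates. Only one of the three stored templates is present.
- stored_3: Template of the same plate and size that already stands in groove 3 of the case and stays there. Origin and axes as the other templates. Only one of the three stored templates is present.
- scraper: Putty scraper with red handle, 200 mm long, 0.085 kg, lying on the table, rolled up to 0.3 rad about its length (the handle is rounded). Origin at the underside, mid-length; y points to the handle end, z up. Handle: 24 mm wide, 18 mm thick, from y = -12 to 88 mm. Steel blade 2 mm thick, at 8 to 10 mm above the underside, its working edge 44 mm wide at y = -100 mm, narrowing to 16 mm at the handle.
- bisque_bowl: White fired bowl, 104 mm wide, 43 mm high, behind the case; bystander.
- slip_jar: White jar with blue lid, 66 mm wide, 88 mm high, behind the case; bystander.
- clay_lump: Grey lump of clay, 62 x 59 x 42 mm; bystander.

How it is judged:
By the outcome, as a careful person would: the job done as asked, in the order asked, and still so for the second after the job is handed in, with the robot touching nothing.
Of template_a, template_b, template_c, template_d only 2 to 4 are there at a start; the rules pass over those that are not, and their reading is None.
Of stored_1, stored_2, stored_3 only 1 to 1 are there at a start; the rules pass over those that are not, and their reading is None.
At some moment in a run one of scraper, rack may be knocked a few centimetres aside while the robot is not near it.
It also fails if it takes over 210 s, if anything falls off the work surface, if the arm or the gripper's body presses on something with over 40 N, if the wrist force passes 120 N, or if a joint passes its speed limit or range.

## Working session

There is one attempt and no reset: what is moved stays moved. The work goes in short steps, Python scripts to look and compute and a tool call to move; the robot and the scene stay as the last step left them, time stands still between calls to the robot, and variables do not carry over. Pictures are saved under pics/ and viewed, at most 14 in all, crops included, and the job is handed in when it is done.

Besides the shell and the picture viewer there is one more tool, called after ">>>" as name(argument=value, ...) on one line, values as JSON. apply_moves: Moves the arm, as the interface text tells. Its arguments: {"type":"object","properties":{"moves":{"type":"string"},"squeeze":{"type":"number"}},"required":["moves"]}

```bash
mkdir -p pics; ls; cat > h.py <<'E'
import numpy as np, cv2
from workcell import manip
def shot(cam,name=None):
    im,d=manip.capture(cam); inf=manip.camera_info(cam)
    if name: cv2.imwrite(f'pics/{name}.png',im)
    return im,d,inf
def world(inf,u,v,depth):
    u=np.asarray(u,float);v=np.asarray(v,float);depth=np.asarray(depth,float)
    p=np.stack([(u-inf['cx'])/inf['fx']*depth,-(v-inf['cy'])/inf['fy']*depth,-depth,np.ones_like(depth)],-1)
    return (p@np.linalg.inv(inf['world_to_cam']).T)[...,:3]
def atz(inf,u,v,z):
    a=world(inf,u,v,100.);b=world(inf,u,v,1000.)
    return a+(b-a)*(z-a[2])/(b[2]-a[2])
def cloud(d,inf):
    v,u=np.mgrid[:400,:640]; return world(inf,u,v,d)
def proj(inf,P):
    c=inf['world_to_cam']@np.r_[P,1]; return np.array([inf['cx']+inf['fx']*c[0]/-c[2], inf['cy']-inf['fy']*c[1]/-c[2]])
E
python3 - <<'E'
from h import *
ims=[]
for c in ['top','scene']:
    im,d,inf=shot(c,c+'0'); print(c,{k:(v if k!='world_to_cam' else np.linalg.inv(v)[:3].round(2).tolist()) for k,v in inf.items()})
    for t in ['case','rack','template_a','stored_1','scraper','bisque_bowl','slip_jar','clay_lump']:
        r=manip.silhouettes(t,c)
        for x in r[:4]:
            if x['p']>.3: 
                m=x['region']&(d>0); P=cloud(d,inf)[m]
                print(t,round(x['p'],2),x['box'],np.median(P,0).round(), np.percentile(P,2,axis=0).round(),np.percentile(P,98,axis=0).round())
    for t in ['notch','lid_edge','lid_hinge','scraper','rack','template_a','template_b','template_c','template_d']:
        print(t,[(np.round(x['position']).tolist(),round(x['p'],2)) for x in manip.tip_of(t,c)[:4]])
print(manip.sense())
E
```

```text
pics
top {'fx': 407.76420710809384, 'fy': 407.76420710809384, 'cx': 322.73687365071964, 'cy': 202.63026456075136, 'world_to_cam': [[0.0, 0.99, -0.16, 430.29], [-1.0, -0.0, -0.01, -89.74], [-0.01, 0.16, 0.99, 1215.93]]}
case 0.86 [262.9, 152.2, 360.4, 248.4] [610. -56.  88.] [ 500. -168.   42.] [722.  58.  92.]
rack 0.69 [389.6, 230.7, 458.8, 277.1] [ 470. -381.   12.] [ 410. -464.    7.] [ 538. -284.   48.]
template_a 0.8 [415.7, 237.2, 423.4, 268.8] [ 464. -351.   52.] [ 423. -358.   19.] [ 510. -347.   78.]
template_a 0.54 [427.5, 229.9, 440.4, 267.9] [ 477. -395.   49.] [ 430. -421.    9.] [ 526. -388.   77.]
scraper 0.91 [213.4, 230.7, 262.2, 284.6] [485. 161.  12.] [387. 110.  -2.] [543. 234.  21.]
bisque_bowl 0.95 [279.2, 134.4, 312.0, 169.5] [774.  -1.  16.] [719. -48.   5.] [813.  42.  45.]
slip_jar 0.94 [369.9, 174.8, 398.4, 200.4] [ 664. -253.   87.] [ 638. -292.    1.] [ 698. -225.   92.]
notch [([332.0, 223.0], 0.61)]
lid_edge [([329.0, 221.0], 0.64)]
lid_hinge [([296.0, 183.0], 0.62)]
scraper [([236.0, 259.0], 0.9), ([417.0, 253.0], 0.69)]
rack [([421.0, 252.0], 0.81)]
t
[... 2140 characters left out ...]
ock': 1.8, 'q': array([-1.26498716e+00,  2.86310583e-01,  1.57669165e+00, -3.02069054e-06,
        1.27860471e+00, -1.49978682e-01]), 'qd': array([-0.00240373, -0.00021789,  0.00026948, -0.00082249,  0.00069536,
        0.00124183]), 'joint_torque': array([-4.26838133e-04, -4.05950439e+01, -2.92928874e+01, -1.45717108e-04,
        5.86903425e-04,  4.78613245e-06]), 'position': array([ 297.1499478 , -606.06196211,  235.3223299 ]), 'tool_rot': array([-7.01295838e-06,  9.74144274e-01,  2.25926830e-01, -1.99825207e-06]), 'contact_force': array([-0.58894743, -0.13546338, -0.19940324]), 'moment': array([-0.02296222,  0.02464554, -0.05075402]), 'gripper_force': 0.0, 'finger_gap': 85.47430210052002}
```

```bash
python3 - <<'E'
import cv2,numpy as np
a=cv2.imread('pics/top0.png')[120:300,190:470]; b=cv2.imread('pics/scene0.png')[140:345,190:470]
cv2.imwrite('pics/v1.png',np.vstack([cv2.resize(a,(560*1,360)),cv2.resize(b,None,fx=1.15,fy=1.15)[:236,:].copy() if 0 else cv2.resize(b,(320,234)) if 0 else cv2.resize(b,(560,240)) ]) if 0 else cv2.resize(a,(800,514),interpolation=cv2.INTER_CUBIC))
E
```

```text
(no output)
```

View pics/v1.png

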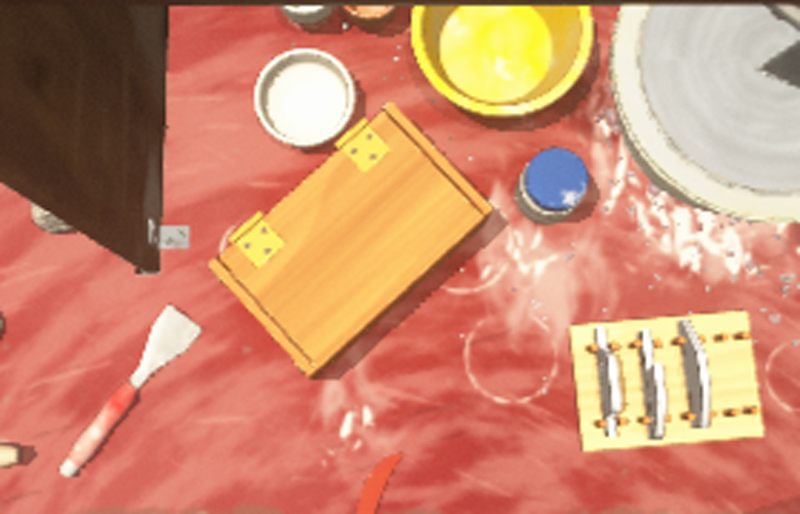

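```bash
python3 - <<'E'
from h import *
im,d,inf=shot('top'); P=cloud(d,inf)
m=(np.abs(P[...,2]-88)<5)&(np.abs(P[...,0]-610)<170)&(np.abs(P[...,1]+55)<170)&(d>0)
n,l,st,_=cv2.connectedComponentsWithStats(m.astype(np.uint8)); k=1+np.argmax(st[1:,4]); Q=P[l==k]
r=cv2.minAreaRect(Q[:,:2].astype(np.float32)); print(r,np.median(Q[:,2]),len(Q)); print(cv2.boxPoints(r).round())
# dark
for u,v in [(200,140),(230,140),(240,200),(205,200),(245,210),(450,130),(345,140),(300,300)]:
    print(u,v,P[v,u].round())
for t in ['scraper','rack']:
    x=manip.silhouettes(t,'top')[0]; Q=P[x['region']&(d>0)]; Q=Q[Q[:,2]>(4 if t=='scraper' else -5)]; print(t,[np.round(z,1) for z in cv2.minAreaRect(Q[:,:2].astype(np.float32))],len(Q))
E
```

```text
((613.7451171875, -51.501373291015625), (155.36181640625, 244.7709503173828), 42.43120574951172) 87.80971391959747 4377
[[ 474.  -14.]
 [ 639. -194.]
 [ 754.  -89.]
 [ 589.   91.]]
200 140 [675. 153. 455.]
230 140 [753. 153. 213.]
240 200 [622. 154.  65.]
205 200 [632. 272.   7.]
245 210 [604. 154. -14.]
450 130 [ 793. -423.  171.]
345 140 [ 820. -151.    2.]
300 300 [338. -16.  -2.]
scraper [array([457.4, 175.2]), array([ 41.3, 197.5]), np.float64(57.0)] 539
rack [array([ 474.7, -375.3]), array([131.2, 189.2]), np.float64(5.1)] 2090
```

>>> apply_moves(moves="0.085 0.03 0.038 0.005 0 0 -5;0.085 0.03 0.038 0.005 0 0 -5;0.085 0.03 0.038 0.005 0 0 -5;0.085 0.03 0.038 0.005 0 0 -5;0.085 0.025 0.042 0.005 0 0 -5;0.085 0.01 0.048 0 0 0 -5;0.085 0 0.048 0 0 0 -5;0.085 0 0.048 0 0 0 -5;0.085 0 0.048 0 0 0 -5;0.085 0 0.048 0 0 0 -5;0.085 0 0.048 0 0 0 -5;0.085 0 0.048 0 0 0 -4")

```text
clock: 3.15
position: [451.8, -74.3, 260.7]
tool_rot: [-0.0, 0.959, -0.285, 0.001]
contact_force: [0.8, 0.7, 0.1]
finger_gap: 85.3
gripper_force: 0.0
```

>>> apply_moves(moves="0.085 0 0.048 0 0 0 0;0.085 0 0.048 0 0 0 0;0.085 0 0.048 0 0 0 0;0.085 0 0.048 0 0 0 0;0.085 0 0.048 0 0 0 0;0.085 0 0 0 0 0 0;0.085 0 0 0 0 0 0")

```text
clock: 3.85
position: [451.8, 165.0, 260.4]
tool_rot: [0.0, 0.96, -0.282, 0.0]
contact_force: [0.3, 0.1, -0.9]
finger_gap: 85.1
gripper_force: 0.0
```

```bash
cat >> h.py <<'E'
def pose():
    from scipy.spatial.transform import Rotation as R
    s=manip.sense(); q=s['tool_rot']; M=R.from_quat([q[1],q[2],q[3],q[0]]).as_matrix()
    print('t',round(s['clock'],1),'pos',s['position'].round(1),'xaxis',M[:,0].round(3),'yaw',np.degrees(np.arctan2(M[1,0],M[0,0])).round(1),'z',M[:,2].round(3),'F',s['contact_force'].round(1),'M',s['moment'].round(2),'gap',round(s['finger_gap'],1),'g',round(s['gripper_force'],1),'q6',s['q'][5].round(2)); return s,M
E
python3 - <<'E'
from h import *
pose()
im,d,inf=shot('wrist','w1'); P=cloud(d,inf)
r=manip.silhouettes('scraper','wrist'); print([x['p'] for x in r]); x=r[0]
Q=P[x['region']&(d>0)]; print(x['box'])
Q=Q[Q[:,2]>4]; rc=cv2.minAreaRect(Q[:,:2].astype(np.float32)); print(rc,cv2.boxPoints(rc).round())
np.save('Q.npy',Q)
print(manip.tip_of('scraper','wrist')[:1])
E
```

```text
t 3.9 pos [451.8 165.  260.4] xaxis [ 0.841 -0.54   0.   ] yaw -32.7 z [ 0. -0. -1.] F [ 0.3  0.1 -0.9] M [ 0.03  0.04 -0.03] gap 85.1 g 0.0 q6 2.28
[0.78, 0.52]
[292.5, 72.3, 331.5, 255.8]
((458.0723876953125, 172.50912475585938), (41.535762786865234, 199.8675079345703), 55.8073844909668) [[364. 211.]
 [529.  99.]
 [552. 134.]
 [387. 246.]]
[{'position': [306.3, 164.4], 'p': 0.87}]
```

View pics/w1.png

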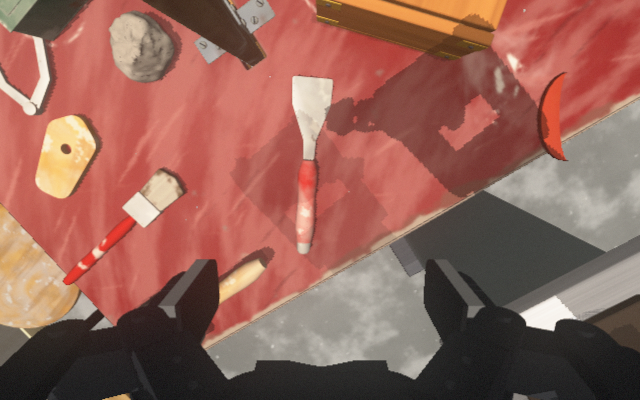

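```bash
python3 - <<'E'
from h import *
Q=np.load('Q.npy'); c=np.array([458,172.5]); 
a=np.radians(-34.2)
for it in range(3):
    u=np.array([np.cos(a),np.sin(a)]); w=np.array([-u[1],u[0]])
    s=(Q[:,:2]-c)@u; t=(Q[:,:2]-c)@w
    mids=[]
    for lo in range(-95,95,10):
        k=(s>lo)&(s<lo+10)
        mids.append((lo+5,(t[k].max()+t[k].min())/2,np.ptp(t[k]),np.median(Q[k,2])))
    mids=np.array(mids); p=np.polyfit(mids[:,0],mids[:,1],1); a+=np.arctan(p[0])
print(np.degrees(a),p,s.min(),s.max()); print(mids.round(1))
k=(s>45)&(s<92); A=np.c_[s[k],t[k],np.ones(k.sum())]; print(np.linalg.lstsq(A,Q[k,2],rcond=None)[0])
o=c+u*(s.min()+s.max())/2+w*p[1]; print('origin',o,'u',u,'handle grip(35 from origin)',o-35*u)
E
```

```text
-36.6473063279638 [-1.46221767e-05  3.87236452e+00] -100.03882134104325 99.52180514866956
[[-90.    4.   15.9  15.5]
 [-80.    4.1  19.1  16.3]
 [-70.    3.8  20.4  16.9]
 [-60.    3.9  21.6  16.9]
 [-50.    3.6  20.   16.5]
 [-40.    3.8  19.   16. ]
 [-30.    3.9  19.6  16. ]
 [-20.    3.8  20.7  16.7]
 [-10.    3.8  22.   16.8]
 [  0.    4.1  21.5  16.1]
 [ 10.    4.1  15.9  13.1]
 [ 20.    3.8  11.6   9.4]
 [ 30.    3.5  13.2   9.2]
 [ 40.    3.6  20.8   9.2]
 [ 50.    4.   27.2   9.1]
 [ 60.    4.   34.7   9.1]
 [ 70.    3.9  40.    9. ]
 [ 80.    3.9  40.9   9. ]
 [ 90.    3.9  41.7   9.3]]
[-4.94963898e-03  2.07880432e-01  8.56273971e+00]
origin [460.10391087 175.7612256 ] u [ 0.80233366 -0.59687579] handle grip(35 from origin) [432.02223293 196.65187815]
```

>>> apply_moves(moves="0.045 -0.0055 0.0043 -0.0477 0 0 -3.9;0.045 -0.0055 0.0043 -0.0477 4.75 -3.55 0;0.045 -0.0054 0.0043 -0.0477 4.75 -3.55 0;0.045 -0.0054 0.0044 -0.0477 0 0 0;0.045 0 0 0 0 0 0;0.045 0 0 0 0 0 0")

```text
clock: 4.6
position: [431.0, 180.3, 70.1]
tool_rot: [-0.098, 0.944, -0.315, 0.032]
contact_force: [0.6, -0.2, 1.0]
finger_gap: 44.8
gripper_force: 0.0
```

```bash
python3 - <<'E'
from h import *
pose()
im,d,inf=shot('wrist','w2'); P=cloud(d,inf)
m=(P[...,2]>4)&(P[...,2]<30)&(d>0)
u=np.array([.8023,-.5969]);w=np.array([.5969,.8023]); o=np.array([460.1,175.8])
s=(P[...,:2]-o)@u; t=(P[...,:2]-o)@w
for lo in range(-60,100,20):
    k=m&(s>lo)&(s<lo+20)&(abs(t)<30)
    if k.sum()>5: print(lo,k.sum(),t[k].min().round(1),t[k].max().round(1),np.median(P[k][:,2]).round(1))
E
```

```text
t 4.6 pos [431.  180.3  70.1] xaxis [ 0.8 -0.6 -0. ] yaw -36.9 z [ 0.123  0.164 -0.979] F [ 0.6 -0.2  1. ] M [-0.06  0.04 -0.  ] gap 44.8 g 0.0 q6 2.16
-60 1049 -8.6 13.7 18.5
-40 1018 -25.7 12.9 18.1
-20 1226 -16.2 21.4 18.8
0 1002 -27.2 29.4 15.7
20 903 -25.3 28.7 11.5
40 1761 -29.9 26.2 11.4
60 2922 -29.7 29.7 11.4
80 3092 -28.8 30.0 11.4
```

View pics/w2.png

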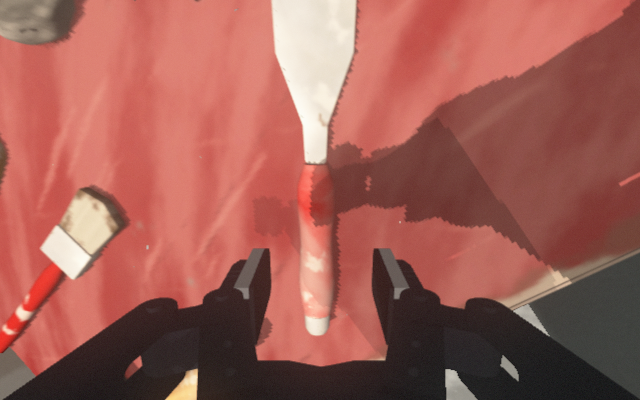

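>>> apply_moves(moves="0.045 0.002 0.004 -0.02 0 0 0;0.045 0.002 0.0045 -0.0196 0 0 0;0.045 0 0 0 0 0 0;0.02 0 0 0 0 0 0;0.0 0 0 0 0 0 0;0.0 0 0 0 0 0 0;0.0 0 0 0 0 0 0;0.0 0 0 0 0 0 0", squeeze=90)

```text
clock: 5.45
position: [434.6, 189.7, 30.4]
tool_rot: [-0.098, 0.944, -0.314, 0.033]
contact_force: [0.2, 0.2, 0.2]
finger_gap: -0.4
gripper_force: 0.0
```

```bash
python3 - <<'E'
from h import *
pose(); shot('wrist','w3')
E
```

```text
t 5.5 pos [434.6 189.7  30.4] xaxis [ 0.801 -0.599  0.001] yaw -36.8 z [ 0.124  0.165 -0.979] F [0.2 0.2 0.2] M [-0.08  0.09 -0.01] gap -0.4 g 0.0 q6 2.15
```

View pics/w3.png

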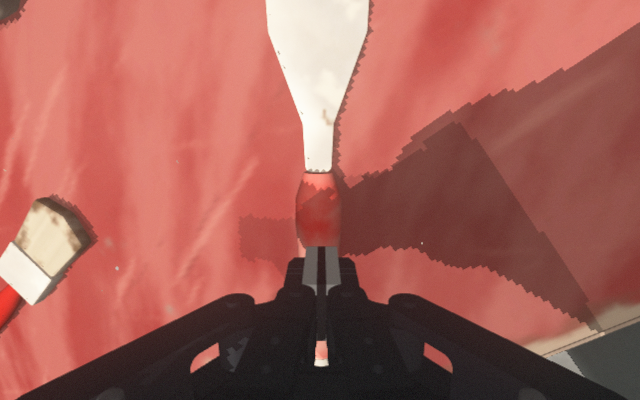

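```bash
python3 - <<'E'
from h import *
im,d,inf=shot('wrist'); P=cloud(d,inf)
u=np.array([.8023,-.5969]);w=np.array([.5969,.8023]); o=np.array([460.1,175.8])
for r in range(170,370,12): print(r,[(tuple(P[r,c].round().astype(int)) if d[r,c]>0 else 0) for c in (306,321,336)])
k=(P[...,2]>2)&(P[...,2]<22)
m=k&(np.arange(400)[:,None]<170)
s=((P[...,:2]-o)@u)[m]; t=((P[...,:2]-o)@w)[m]; kk=(abs(t)<26)&(s>50)&(s<98);A=np.c_[s[kk],t[kk],np.ones(kk.sum())]
print(np.linalg.lstsq(A,P[m][kk][:,2],rcond=None)[0],np.percentile(t[kk],[1,99]),s.max())
im,d,inf=shot('scene','s2')
x=manip.silhouettes('scraper','scene')[:1]
if x: print(x[0]['box'],x[0]['p'])
cv2.imwrite('pics/s2c.png',cv2.resize(im[210:340,240:400],(640,520),interpolation=cv2.INTER_CUBIC))
E
```

```text
170 [(np.int64(473), np.int64(178), np.int64(0)), (np.int64(469), np.int64(169), np.int64(9)), (np.int64(465), np.int64(165), np.int64(0))]
182 [(np.int64(469), np.int64(176), np.int64(15)), (np.int64(465), np.int64(171), np.int64(14)), (np.int64(460), np.int64(167), np.int64(8))]
194 [(np.int64(464), np.int64(179), np.int64(16)), (np.int64(460), np.int64(174), np.int64(16)), (np.int64(456), np.int64(169), np.int64(12))]
206 [(np.int64(460), np.int64(183), np.int64(17)), (np.int64(456), np.int64(177), np.int64(17)), (np.int64(452), np.int64(172), np.int64(13))]
218 [(np.int64(455), np.int64(186), np.int64(18)), (np.int64(451), np.int64(180), np.int64(17)), (np.int64(447), np.int64(176), np.int64(13))]
230 [(np.int64(451), np.int64(189), np.int64(18)), (np.int64(447), np.int64(183), np.int64(18)), (np.int64(442), np.int64(179), np.int64(13))]
242 [(np.int64(446), np.int64(193), np.int64(18)), (np.int64(442), np.int64(187), np.int64(17)), (np.int64(437), np.int64(183), np.int64(13))]
254 [(np.int64(446), np.int64(186), np.int64(41)), (np.int64(442), np.int64(181), np.int64(39)), (np.in
[... 755 characters left out ...]
326 [(np.int64(441), np.int64(173), np.int64(92)), (np.int64(426), np.int64(187), np.int64(63)), (np.int64(435), np.int64(168), np.int64(88))]
338 [(np.int64(438), np.int64(175), np.int64(92)), (np.int64(422), np.int64(190), np.int64(63)), (np.int64(433), np.int64(170), np.int64(90))]
350 [(np.int64(435), np.int64(177), np.int64(93)), (np.int64(394), np.int64(223), np.int64(16)), (np.int64(430), np.int64(172), np.int64(90))]
362 [(np.int64(433), np.int64(179), np.int64(93)), (np.int64(388), np.int64(228), np.int64(16)), (np.int64(427), np.int64(174), np.int64(89))]
[-6.53266364e-03  2.07899204e-01  9.09061922e+00] [-18.45882103  21.29313885] 93.06000325509817
[293.8, 274.2, 333.3, 331.2] 0.9
```

View pics/s2c.png

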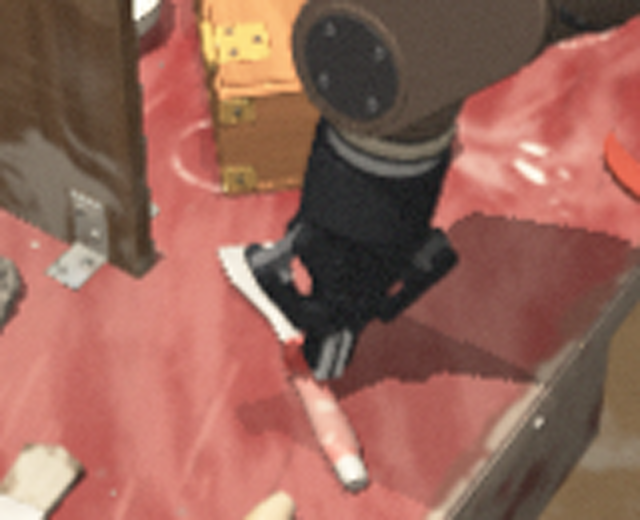

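>>> apply_moves(moves="0.045 0 0 0 0 0 0;0.045 0 0 0 0 0 0;0.045 0 0 0 0 0 0;0.045 0.0012 0.0016 -0.0098 0 0 0;0.045 0 0 0 0 0 0")

```text
clock: 6.15
position: [434.6, 191.3, 18.7]
tool_rot: [-0.097, 0.944, -0.314, 0.031]
contact_force: [0.2, -0.8, -0.3]
finger_gap: 44.7
gripper_force: 0.0
```

```bash
python3 - <<'E'
from h import *
s,M=pose(); im,d,inf=shot('wrist','w4'); P=cloud(d,inf)
L=(P-s['position'])@M
for r in range(215,330,10): print(r,[tuple(int(a) for a in L[r,c].round()) for c in (235,245,255,265)],d[r,255])
print('proj tip',proj(inf,s['position']+M@np.array([11,22,25])),proj(inf,s['position']+M@np.array([11,22,0])))
E
```

```text
t 6.2 pos [434.6 191.3  18.7] xaxis [ 0.801 -0.599 -0.002] yaw -36.8 z [ 0.121  0.164 -0.979] F [ 0.2 -0.8 -0.3] M [-0.08  0.16 -0.03] gap 44.7 g 0.0 q6 2.15
215 [(16, -43, 28), (17, -38, 26), (17, -33, 25), (17, -28, 25)] 171.75671
225 [(11, -44, 29), (11, -38, 27), (11, -33, 27), (12, -28, 25)] 174.84029
235 [(6, -44, 28), (6, -38, 26), (7, -33, 24), (7, -28, 25)] 173.99379
245 [(0, -45, 29), (1, -39, 27), (1, -34, 25), (2, -28, 24)] 176.61
255 [(-6, -45, 28), (-5, -39, 26), (11, -27, -10), (11, -23, -10)] 140.04565
265 [(7, -35, -11), (11, -29, -19), (12, -25, -20), (8, -22, -12)] 130.03778
275 [(7, -33, -19), (11, -27, -28), (11, -23, -28), (4, -22, -14)] 122.63994
285 [(12, -28, -36), (11, -26, -34), (10, -22, -33), (1, -22, -15)] 117.79649
295 [(12, -27, -43), (8, -26, -35), (8, -22, -35), (-3, -22, -16)] 116.56046
305 [(12, -25, -48), (13, -22, -50), (4, -22, -34), (-7, -22, -17)] 118.18243
315 [(12, -24, -54), (12, -21, -54), (1, -22, -36), (-39, -30, 24)] 117.35027
325 [(18, -21, -66), (17, -19, -66), (-4, -23, -35), (-46, -30, 25)] 119.1764
proj tip [364.93397499 226.88025376] [372.04516446 246.02284982]
```

View pics/w4.png

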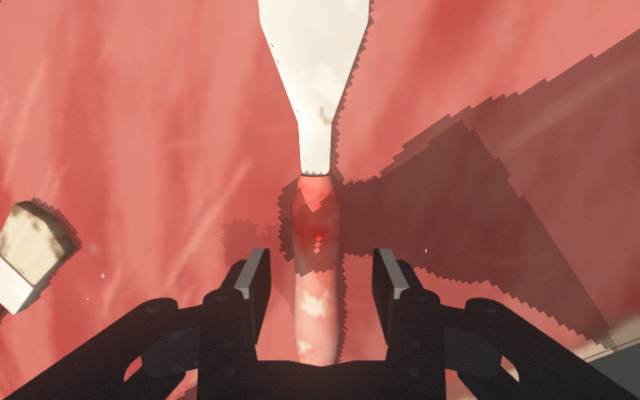

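>>> apply_moves(moves="0.045 0.0015 0.002 -0.0118 0 0 0;0.045 0 0 0 0 0 0")

```text
clock: 6.4
position: [437.4, 193.4, 8.0]
tool_rot: [-0.098, 0.944, -0.314, 0.033]
contact_force: [-0.7, -0.3, 1.6]
finger_gap: 44.8
gripper_force: 0.0
```

```bash
python3 - <<'E'
from h import *
s,M=pose(); im,d,inf=shot('wrist','w5'); P=cloud(d,inf)
L=(P-s['position'])@M
for r in range(240,275,4): print(r,[tuple(int(a) for a in L[r,c].round()) for c in (245,255,265,320)],P[r,265].round())
shot('scene','s5'); im=cv2.imread('pics/s5.png')
cv2.imwrite('pics/s5c.png',cv2.resize(im[250:340,270:380],(660,540),interpolation=cv2.INTER_CUBIC))
E
```

```text
t 6.4 pos [437.4 193.4   8. ] xaxis [ 0.801 -0.599  0.   ] yaw -36.8 z [ 0.123  0.165 -0.979] F [-0.7 -0.3  1.6] M [-0.08 -0.01  0.03] gap 44.8 g 0.0 q6 2.14
240 [(7, -36, 16), (8, -31, 14), (8, -26, 13), (17, 0, -10)] [461. 211.   0.]
244 [(5, -36, 16), (6, -31, 14), (6, -26, 14), (15, 0, -9)] [459. 213.  -0.]
248 [(3, -36, 16), (10, -28, -2), (10, -23, -2), (14, 0, -10)] [459. 205.  14.]
252 [(1, -36, 16), (11, -27, -7), (11, -23, -7), (12, 0, -10)] [458. 204.  19.]
256 [(-1, -36, 16), (11, -26, -11), (11, -22, -11), (10, 0, -10)] [458. 202.  23.]
260 [(7, -31, -6), (11, -25, -15), (9, -22, -12), (8, 0, -9)] [456. 203.  24.]
264 [(11, -28, -18), (11, -24, -19), (8, -22, -12), (7, 0, -10)] [455. 204.  25.]
268 [(10, -28, -21), (11, -24, -21), (6, -22, -12), (5, 0, -9)] [454. 205.  24.]
272 [(11, -27, -25), (11, -23, -25), (5, -22, -13), (3, 0, -10)] [453. 205.  25.]
```

View pics/s5c.png

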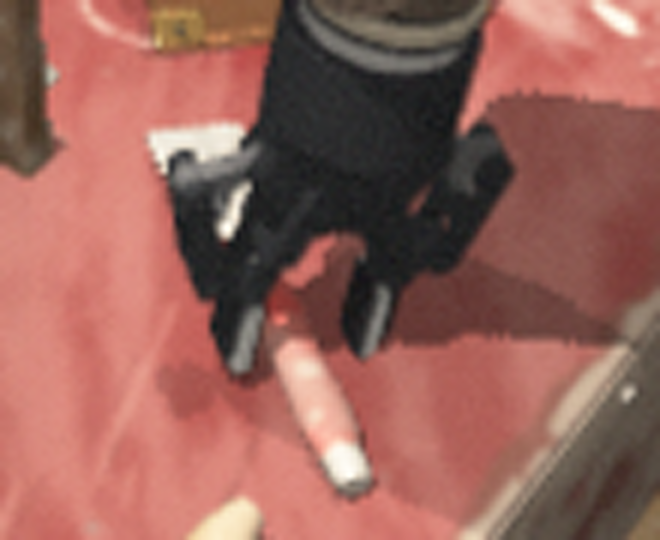

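>>> apply_moves(moves="0.03 0 0 0 0 0 0;0.02 0 0 0 0 0 0;0.0 0 0 0 0 0 0;0.0 0 0 0 0 0 0;0.0 0 0 0 0 0 0;0.0 0 0 0 0 0 0", squeeze=90)

```text
clock: 7.1
position: [437.1, 193.4, 8.9]
tool_rot: [-0.098, 0.944, -0.314, 0.032]
contact_force: [-3.1, -1.2, 5.6]
finger_gap: 18.7
gripper_force: 88.2
```

>>> apply_moves(moves="0.0 -0.0012 -0.0016 0.01 0 0 0;0.0 0 0 0.03 0 0 0;0.0 0 0 0.03 0 0 0;0.0 0 0 0.03 0 0 0;0.0 0 0 0.03 0 0 0;0.0 0 0 0 0 0 0")

```text
clock: 7.7
position: [438.9, 192.1, 143.6]
tool_rot: [-0.1, 0.944, -0.313, 0.037]
contact_force: [1.4, 0.3, -0.7]
finger_gap: 19.1
gripper_force: 88.8
```

```bash
python3 - <<'E'
from h import *
s,M=pose(); im,d,inf=shot('wrist','w6'); P=cloud(d,inf)
L=(P-s['position'])@M
np.save('L6.npy',L)
m=(L[...,0]>20)&(L[...,0]<160)&(abs(L[...,1])<40)&(abs(L[...,2])<40)&(d>0)
Q=L[m]; print(len(Q))
for lo in range(20,160,10):
    k=(Q[:,0]>lo)&(Q[:,0]<=lo+10)
    if k.sum()>5: print(lo,k.sum(),Q[k,1].min().round(1),Q[k,1].max().round(1),np.median(Q[k,2]).round(1))
k=(Q[:,0]>70)&(Q[:,0]<125); A=np.c_[Q[k,0],Q[k,1],np.ones(k.sum())]; print(np.linalg.lstsq(A,Q[k,2],rcond=None)[0],Q[:,0].max())
cv2.imwrite('pics/w6.png',im)
E
```

```text
t 7.7 pos [438.9 192.1 143.6] xaxis [ 0.801 -0.599  0.008] yaw -36.8 z [ 0.133  0.166 -0.977] F [ 1.4  0.3 -0.7] M [-0.06  0.04 -0.04] gap 19.1 g 88.8 q6 2.23
14381
20 1309 -8.5 13.2 -5.2
30 1110 -7.2 11.8 -2.9
40 772 -4.1 8.7 1.9
50 889 -4.4 9.4 2.0
60 1209 -7.6 13.1 2.0
70 1805 -11.2 16.4 2.1
80 2492 -14.7 20.3 2.2
90 3266 -18.2 23.7 2.2
100 1529 -18.4 24.0 2.3
[0.00758904 0.0036383  1.52646893] 104.52425174615405
```

View pics/w6.png

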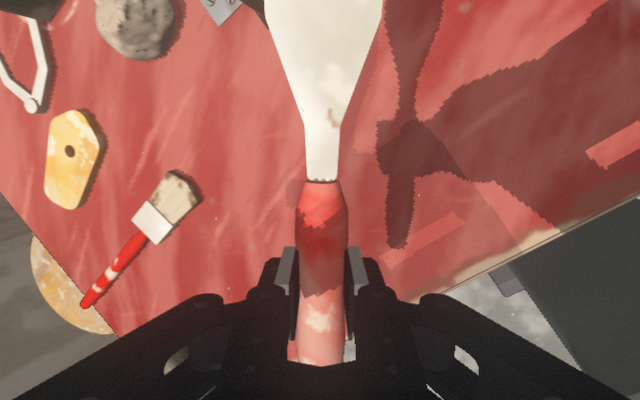

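```bash
cat >> h.py <<'E'
def turn(yaw,pitch=0):
    # rotvec (deg) from current to tool-down with x axis at yaw: first leveling, then yaw; pitch>0 raises tool x axis
    from scipy.spatial.transform import Rotation as R
    s=manip.sense(); q=s['tool_rot']; Rc=R.from_quat([q[1],q[2],q[3],q[0]])
    T=lambda y,p=0: R.from_matrix(np.array([[np.cos(y),np.sin(y),0],[np.sin(y),-np.cos(y),0],[0,0,-1.]]))*R.from_euler('y',np.degrees(p)*0+p,degrees=True)
    x=Rc.as_matrix()[:,0]; yc=np.arctan2(x[1],x[0])
    print('level',(T(yc)*Rc.inv()).as_rotvec(degrees=True).round(2),'then yaw',((yaw-np.degrees(yc)+180)%360-180).round(2),'total',(T(np.radians(yaw),pitch)*Rc.inv()).as_rotvec(degrees=True).round(2))
E
python3 -c "
from h import *
turn(42.43)"
```

```text
level [-9.53  7.43 -0.03] then yaw 79.22 total [-13.09  -0.38  78.88]
```

>>> apply_moves(moves="0 0.005 0 0.03 -4.77 3.72 0;0 0.005 0 0.03 -4.76 3.71 0;0 0 -0.042 0.02 0 0 7.92;0 0 -0.042 0 0 0 7.92;0 0 -0.042 0 0 0 7.92;0 0 -0.042 0 0 0 7.92;0 -0.004 -0.042 0 0 0 7.92;0 -0.006 -0.042 0 0 0 7.92;0 -0.006 -0.042 0 0 0 7.92;0 -0.006 -0.042 0 0 0 7.92;0 -0.006 -0.042 0 0 0 7.92;0 -0.006 -0.042 0 0 0 7.94", squeeze=110)

```text
clock: 8.95
position: [412.8, -210.3, 215.7]
tool_rot: [0.001, 0.942, 0.335, -0.002]
contact_force: [0.5, -0.1, -1.5]
finger_gap: 18.4
gripper_force: 111.1
```

>>> apply_moves(moves="0 0 0 -0.04 0 0 0;0 0 0 -0.03 0 0 0;0 0 0 0 0 0 0")

```text
clock: 9.25
position: [410.0, -206.8, 141.2]
tool_rot: [-0.004, 0.943, 0.332, -0.005]
contact_force: [-0.4, 0.7, -1.7]
finger_gap: 18.2
gripper_force: 111.0
```

```bash
python3 - <<'E'
from h import *
s,M=pose(); turn(42.43); im,d,inf=shot('wrist','w7'); P=cloud(d,inf)
L=(P-s['position'])@M
m=(L[...,0]>45)&(L[...,0]<160)&(abs(L[...,1])<40)&(abs(L[...,2])<12)&(d>0); Q=L[m]
print('blade',Q[:,0].max(),np.percentile(Q[:,1],[0,100]),np.median(Q[:,2])); 
k=Q[:,0]>65;A=np.c_[Q[k,0],Q[k,1],np.ones(k.sum())]; print(np.linalg.lstsq(A,Q[k,2],rcond=None)[0])
m=(abs(P[...,2]-88)<6)&(d>0)&(P[...,0]>440)&~m
n,l,st,_=cv2.connectedComponentsWithStats(m.astype(np.uint8)); k=1+np.argmax(st[1:,4]); C=P[l==k]; print(len(C),np.median(C[:,2]))
e=np.array([.738,.675]);w=np.array([-.675,.738])
a=C[:,:2]@e;b=C[:,:2]@w
ys=[];xs=[]
for lo in np.arange(np.ceil(b.min()),b.max(),8):
    kk=(b>=lo)&(b<lo+8)
    if kk.sum()>15: xs.append(lo+4); ys.append(np.sort(a[kk])[:3].mean())
xs=np.array(xs);ys=np.array(ys); print(np.c_[xs,ys].round(1).tolist()); print('b range',b.min(),b.max(),'expect front a',np.dot([556.5,-104],e),'mid b',np.dot([556.5,-104],w))
E
```

```text
t 9.2 pos [ 410.  -206.8  141.2] xaxis [ 0.78   0.626 -0.007] yaw 38.8 z [-0.012  0.003 -1.   ] F [-0.4  0.7 -1.7] M [0.01 0.02 0.01] gap 18.2 g 111.0 q6 0.21
level [-0.19 -0.68  0.  ] then yaw 3.67 total [-0.17 -0.69  3.67]
blade 106.11725372783668 [-18.51263858  23.8749703 ] -3.3685696897630693
[ 3.09185920e-03  3.83904993e-04 -3.63031697e+00]Traceback (most recent call last):
  File "<stdin>", line 8, in <module>
    return _wrapfunc(a, 'argmax', axis=axis, out=out, **kwds)
    return bound(*args, **kwds)
ValueError: attempt to get argmax of an empty sequence
```

View pics/w7.png

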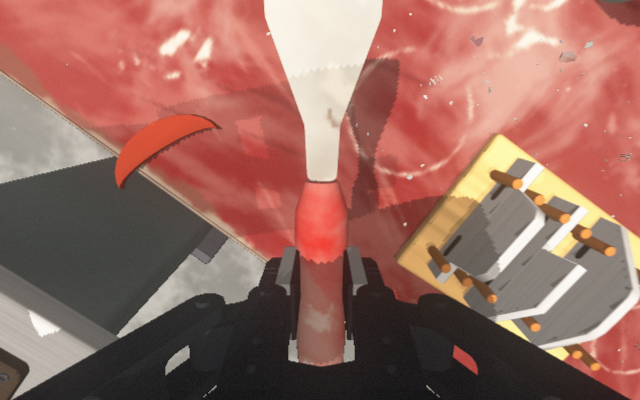

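>>> apply_moves(moves="0 0 0 0 -0.17 -0.69 3.6;0 0 0 0 0 0 0")

```text
clock: 9.5
position: [414.8, -209.6, 149.1]
tool_rot: [0.007, 0.932, 0.362, 0.004]
contact_force: [-0.2, -0.4, -0.7]
finger_gap: 18.0
gripper_force: 111.1
```

```bash
cat >> h.py <<'E'
def blade():
    s,M=pose(); im,d,inf=shot('wrist'); P=cloud(d,inf); L=(P-s['position'])@M
    m=(L[...,0]>65)&(L[...,0]<160)&(abs(L[...,1])<40)&(abs(L[...,2])<14)&(d>0); Q=L[m]
    A=np.c_[Q[:,0],Q[:,1],np.ones(len(Q))]; print('blade xmax',Q[:,0].max(),'y',np.percentile(Q[:,1],[0,100]),'z',np.median(Q[:,2]),'slopes',np.linalg.lstsq(A,Q[:,2],rcond=None)[0].round(4))
    m=(L[...,0]>20)&(L[...,0]<30)&(abs(L[...,1])<9)&(abs(L[...,2])<25); print('handle top z',np.median(L[m][:,2]))
    return s,M
E
python3 - <<'E'
from h import *
blade(); turn(42.43)
ims,d,inf=shot('top','t8'); P=cloud(d,inf)
# blade tip from top cam
m=(abs(P[...,2]-141)<14)&(P[...,0]>440)&(P[...,0]<540)&(P[...,1]>-200)&(P[...,1]<-90)
Q=P[m]; print('top blade pts',len(Q), Q.max(0) if len(Q) else '', np.median(Q[:,2]) if len(Q) else '')
if len(Q):
    e=np.array([.738,.675]);w=np.array([-.675,.738]); a=Q[:,:2]@e; b=Q[:,:2]@w; print('tip a',np.sort(a)[-5:],'b',b.min(),b.max(), 'front a',np.dot([556.5,-104],e),'mid b',np.dot([556.5,-104],w))
E
```

```text
t 9.5 pos [ 414.8 -209.6  149.1] xaxis [0.738 0.675 0.003] yaw 42.5 z [ 0.013 -0.009 -1.   ] F [-0.2 -0.4 -0.7] M [ 0.02 -0.    0.01] gap 18.0 g 111.1 q6 0.14
blade xmax 105.37981152680734 y [-20.03719565  22.31596368] z -0.38166419996068757 slopes [ 0.004   0.007  -0.7442]
handle top z -8.082735231291906
level [0.55 0.75 0.  ] then yaw 0.03 total [0.55 0.75 0.03]
top blade pts 363 [ 520.06352172 -107.70803256  154.2497951 ] 149.24026042228888
tip a [292.46372849 292.57026478 292.66216726 292.78997213 292.94722069] b -454.9679528204169 -412.9814929463568 front a 340.497 mid b -452.38950000000006
```

>>> apply_moves(moves="0 0.0124 -0.0136 -0.025 0.55 0.75 0;0 0 0 -0.025 0 0 0;0 0 0 -0.025 0 0 0;0 0 0 0 0 0 0;0 0 0 0 0 0 0;0 0 0 0 0 0 0")

```text
clock: 10.2
position: [427.8, -223.8, 74.7]
tool_rot: [0.001, 0.932, 0.362, 0.0]
contact_force: [0.4, 0.3, -0.5]
finger_gap: 18.3
gripper_force: 111.0
```

```bash
cat > tb.py <<'E'
from h import *
blade(); turn(42.43)
im,d,inf=shot('top','t9'); P=cloud(d,inf); e=np.array([.738,.675]);w=np.array([-.675,.738])
a=P[...,:2]@e;b=P[...,:2]@w
m=(P[...,2]>60)&(P[...,2]<85)&(a>240)&(a<330)&(b>-490)&(b<-410)
print('blade top z',np.median(P[m][:,2]),'tip a',np.sort(a[m])[-4:],'b',b[m].min(),b[m].max())
m=(abs(P[...,2]-88)<5)&(a>330)&(a<420)&(b>-560)&(b<-340)
print('lid z',np.median(P[m][:,2]),'front', [np.percentile(a[m&(abs(b-x)<10)],1).round(1) for x in (-530,-500,-470,-440,-410,-380,-350)])
E
python3 tb.py
```

```text
t 10.2 pos [ 427.8 -223.8   74.7] xaxis [0.738 0.675 0.   ] yaw 42.4 z [ 0.001 -0.001 -1.   ] F [ 0.4  0.3 -0.5] M [-0.01  0.01 -0.04] gap 18.3 g 111.0 q6 0.14
blade xmax 105.37518168494235 y [-20.33551501  22.14924223] z -0.36419968868115987 slopes [ 0.0052  0.0058 -0.8239]
handle top z -7.992016953481776
level [0.06 0.08 0.  ] then yaw -0.0 total [ 0.06  0.08 -0.  ]
blade top z 74.33997306997435 tip a [292.39529541 292.66428787 292.75757225 293.12633104] b -474.81877410747137 -431.5144927201238
lid z 87.7136908670401 front [np.float64(342.2), np.float64(341.1), np.float64(341.5), np.float64(341.9), np.float64(342.1), np.float64(341.4), np.float64(341.5)]
```

>>> apply_moves(moves="0 0.0148 0.0135 0 0 0 0;0 0.0148 0.0135 0 0 0 0;0 0.0059 0.0054 0 0 0 0;0 0.0059 0.0054 0 0 0 0;0 0.0037 0.0034 0 0 0 0;0 0 0 0 0 0 0")

```text
clock: 10.9
position: [472.0, -181.7, 73.0]
tool_rot: [-0.001, 0.932, 0.362, -0.0]
contact_force: [0.2, -0.3, -1.2]
finger_gap: 18.1
gripper_force: 111.0
```

```bash
python3 tb.py; python3 - <<'E'
from h import *
im,d,inf=shot('scene','s10')
cv2.imwrite('pics/s10c.png',cv2.resize(im[150:280,260:420],(640,520),interpolation=cv2.INTER_CUBIC))
E
```

```text
t 10.9 pos [ 472.  -181.7   73. ] xaxis [ 0.738  0.675 -0.   ] yaw 42.5 z [-0.001  0.001 -1.   ] F [ 0.2 -0.3 -1.2] M [0.03 0.01 0.01] gap 18.1 g 111.0 q6 0.26
blade xmax 105.06674590615177 y [-20.32394633  22.01126759] z -0.09552429257604778 slopes [ 0.0031  0.0068 -0.3766]
handle top z -7.761987657050793
level [-0.07 -0.1   0.  ] then yaw -0.02 total [-0.07 -0.1  -0.02]
blade top z 72.81714136787195 tip a [329.49074333 329.5473188  329.70066052 329.71361907] b -471.33564902232945 -431.5282155225015
lid z 87.66004097936025 front [np.float64(342.0), np.float64(342.0), np.float64(341.4), np.float64(342.1), np.float64(341.9), np.float64(341.4), np.float64(341.8)]
```

View pics/s10c.png

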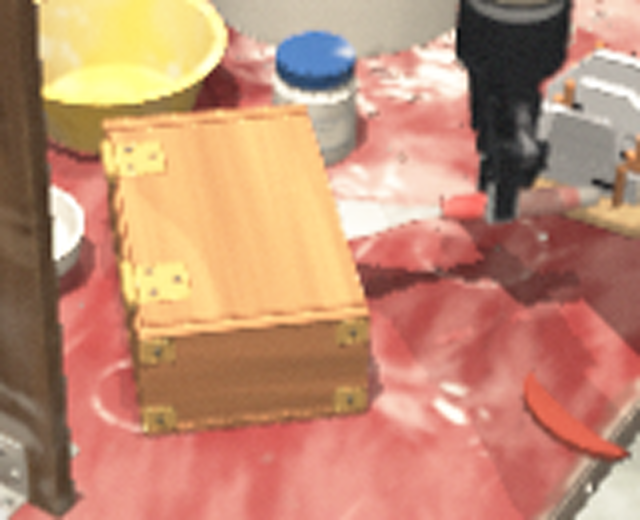

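```bash
python3 - <<'E'
import numpy as np
H=np.array([489.3,88]);r=131
T=lambda t:H+r*np.array([-np.cos(t),np.sin(t)])+11*np.array([-np.sin(t),-np.cos(t)])
p=np.array([358.3,72.3])
for t in np.r_[0.03,np.arange(.13,1.74,.1)]:
    n=T(t); d=(n-p)/1000; p=n; print('0 %.4f %.4f %.4f 0 0 0;'%(d[0]*.738,d[0]*.675,d[1]),end=''); 
    if abs(t-.83)<.01: print()
print(p)
E
```

```text
0 -0.0002 -0.0002 0.0086 0 0 0;0 -0.0000 -0.0000 0.0131 0 0 0;0 0.0009 0.0009 0.0131 0 0 0;0 0.0019 0.0017 0.0129 0 0 0;0 0.0028 0.0026 0.0126 0 0 0;0 0.0037 0.0034 0.0121 0 0 0;0 0.0046 0.0042 0.0116 0 0 0;0 0.0054 0.0050 0.0109 0 0 0;0 0.0062 0.0057 0.0101 0 0 0;
0 0.0069 0.0063 0.0092 0 0 0;0 0.0076 0.0069 0.0082 0 0 0;0 0.0081 0.0074 0.0071 0 0 0;0 0.0086 0.0079 0.0060 0 0 0;0 0.0090 0.0083 0.0048 0 0 0;0 0.0093 0.0085 0.0036 0 0 0;0 0.0096 0.0087 0.0023 0 0 0;0 0.0097 0.0088 0.0010 0 0 0;0 0.0097 0.0089 -0.0003 0 0 0;[499.20679985 219.08720501]
```

>>> apply_moves(moves="0 0.003 0.0027 0 0 0 0;0 0 0 0.004 0 0 0;0 -0.0002 -0.0002 0.0046 0 0 0;0 0 0 0.0065 0 0 0;0 0 0 0.0066 0 0 0;0 0.0009 0.0009 0.0131 0 0 0;0 0 0 0 0 0 0")

```text
clock: 11.75
position: [477.2, -179.4, 110.6]
tool_rot: [0.001, 0.932, 0.362, 0.001]
contact_force: [-0.1, -0.6, -0.5]
finger_gap: 18.5
gripper_force: 107.8
```

```bash
cat > lid.py <<'E'
from h import *
blade()
im,d,inf=shot('top'); P=cloud(d,inf); e=np.array([.738,.675]);w=np.array([-.675,.738])
a=P[...,:2]@e;b=P[...,:2]@w
m=(b>-545)&(b<-375)&(a>330)&(a<530)&(P[...,2]>91)
for lo in range(340,530,20):
    k=m&(a>lo)&(a<lo+20); 
    if k.sum()>8: print(lo+10,k.sum(),np.median(P[k][:,2]).round(1),end='; ')
E
python3 lid.py
```

```text
t 11.8 pos [ 477.2 -179.4  110.6] xaxis [0.738 0.675 0.002] yaw 42.4 z [ 0.003 -0.001 -1.   ] F [-0.1 -0.6 -0.5] M [-0.06 -0.01  0.  ] gap 18.5 g 107.8 q6 0.27
blade xmax 108.25274233184851 y [-22.10207055  19.56372145] z 11.349094971401522 slopes [ 0.1175 -0.0905  0.9926]
handle top z -3.533051121690812
350 3263 891.9; 370 3802 892.1; 390 4305 892.3; 410 4502 892.3; 430 4502 892.3; 450 3541 892.5; 470 2457 892.7; 490 1770 892.8; 510 1162 892.8; 530 376 892.8;
```

```bash
cat > arc.py <<'E'
import numpy as np,sys
def arc(t0,p0,t1,p1,n,zt,r=131,xt=128.5,aoff=0):
    H=np.array([489.3,88])
    T=lambda t:H+r*np.array([-np.cos(t),np.sin(t)])+11*np.array([-np.sin(t),-np.cos(t)])
    f=lambda t,p:T(t)-np.array([xt*np.cos(p)+zt*np.sin(p), xt*np.sin(p)-zt*np.cos(p)])
    c=f(t0,p0); print('start a,z',c)
    for k in range(1,n+1):
        t=t0+(t1-t0)*k/n; p=p0+(p1-p0)*k/n; q=f(t,p); d=(q-c)/1000; c=q
        w=np.degrees((p1-p0)/n); print('0 %.4f %.4f %.4f %.2f %.2f 0;'%(d[0]*.738,d[0]*.675,d[1],.675*w,-.738*w),end='')
    print('\nend',c)
E
python3 -c "
from arc import *
arc(.127,0,.43,np.radians(24),7,16)"
```

```text
start a,z [229.46178265 109.68090336]
0 -0.0003 -0.0002 -0.0020 2.31 -2.53 0;0 0.0003 0.0002 -0.0021 2.31 -2.53 0;0 0.0008 0.0007 -0.0021 2.31 -2.53 0;0 0.0013 0.0012 -0.0021 2.31 -2.53 0;0 0.0018 0.0017 -0.0021 2.31 -2.53 0;0 0.0023 0.0021 -0.0021 2.31 -2.53 0;0 0.0028 0.0026 -0.0021 2.31 -2.53 0;
end [241.74153037  94.96252056]
```

>>> apply_moves(moves="0 -0.0003 -0.0002 -0.0020 2.31 -2.53 0;0 0.0003 0.0002 -0.0021 2.31 -2.53 0;0 0.0008 0.0007 -0.0021 2.31 -2.53 0;0 0.0013 0.0012 -0.0021 2.31 -2.53 0;0 0.0018 0.0017 -0.0021 2.31 -2.53 0;0 0.0023 0.0021 -0.0021 2.31 -2.53 0;0 0.0028 0.0026 -0.0021 2.31 -2.53 0;0 0 0 0 0 0 0", squeeze=120)

```text
clock: 12.65
position: [483.2, -170.1, 91.6]
tool_rot: [-0.077, 0.912, 0.353, 0.193]
contact_force: [-0.5, 0.3, -1.0]
finger_gap: 17.4
gripper_force: 121.8
```

```bash
cat > lid.py <<'E'
from h import *
s,M=blade(); e=np.array([.738,.675,0]);w=np.array([-.675,.738,0]); print('TCP a',s['position']@e,'b',s['position']@w,'pitch',np.degrees(np.arcsin(M[2,0])).round(1))
for cam in ['scene','top']:
    im,d,inf=shot(cam,'L'+cam); P=cloud(d,inf)
    a=P@e;b=P@w
    m=(b>-560)&(b<-345)&(a>330)&(a<560)&(P[...,2]>91)&(P[...,2]<260)
    r=manip.silhouettes('case_lid',cam)
    if r: m&=r[0]['region']; print(cam,r[0]['p'],m.sum())
    Q=P[m]; 
    if len(Q)>30:
        aa=Q@e; z=Q[:,2]; print('angle from hinge',np.percentile(np.arctan2(z-88,489.3-aa),[10,50,90]).round(3),'a',np.percentile(aa,[2,98]).round(),'z',np.percentile(z,[2,98]).round())
E
python3 lid.py
```

```text
t 12.7 pos [ 483.2 -170.1   91.6] xaxis [0.676 0.615 0.406] yaw 42.3 z [ 0.297  0.277 -0.914] F [-0.5  0.3 -1. ] M [-0.32  0.35  0.04] gap 17.4 g 121.8 q6 -0.23
blade xmax 109.16882040291178 y [-21.93186569  20.19529946] z 10.579210594233205 slopes [ 0.1244 -0.0975 -0.5387]
handle top z -4.92851512379665
TCP a 241.79734596824653 b -451.67058696314155 pitch 23.9
scene 0.7 2531
angle from hinge [0.375 0.405 0.475] a [353. 482.] z [ 93. 145.]
top 0.68 3561
angle from hinge [0.345 0.385 0.423] a [351. 479.] z [ 92. 144.]
```

```bash
python3 -c "
from arc import *
p=np.radians(24)
arc(.41,p,1.25,p,9,15.5)
arc(1.25,p,1.74,0.26,6,15.5)"
```

```text
start a,z [241.07746033  92.02378887]
0 0.0033 0.0030 0.0114 0.00 -0.00 0;0 0.0041 0.0037 0.0110 0.00 -0.00 0;0 0.0048 0.0044 0.0104 0.00 -0.00 0;0 0.0055 0.0050 0.0097 0.00 -0.00 0;0 0.0061 0.0056 0.0090 0.00 -0.00 0;0 0.0067 0.0062 0.0082 0.00 -0.00 0;0 0.0073 0.0067 0.0073 0.00 -0.00 0;0 0.0077 0.0071 0.0064 0.00 -0.00 0;0 0.0081 0.0075 0.0053 0.00 -0.00 0;
end [313.85893044 170.74273511]
start a,z [313.85893044 170.74273511]
0 0.0067 0.0061 0.0071 -1.02 1.12 0;0 0.0070 0.0064 0.0063 -1.02 1.12 0;0 0.0072 0.0066 0.0055 -1.02 1.12 0;0 0.0073 0.0067 0.0046 -1.02 1.12 0;0 0.0075 0.0068 0.0038 -1.02 1.12 0;0 0.0075 0.0069 0.0029 -1.02 1.12 0;
end [372.35129397 200.9257781 ]
```

>>> apply_moves(moves="0 0.0033 0.0030 0.0114 0 0 0;0 0.0041 0.0037 0.0110 0 0 0;0 0.0048 0.0044 0.0104 0 0 0;0 0.0055 0.0050 0.0097 0 0 0;0 0.0061 0.0056 0.0090 0 0 0;0 0.0067 0.0062 0.0082 0 0 0;0 0.0073 0.0067 0.0073 0 0 0;0 0.0077 0.0071 0.0064 0 0 0;0 0.0081 0.0075 0.0053 0 0 0;0 0 0 0 0 0 0")

```text
clock: 13.9
position: [539.8, -120.2, 173.3]
tool_rot: [-0.075, 0.911, 0.355, 0.195]
contact_force: [-0.3, -0.5, -0.6]
finger_gap: 12.9
gripper_force: 117.7
```

```bash
python3 lid.py
```

```text
t 13.9 pos [ 539.8 -120.2  173.3] xaxis [0.673 0.617 0.408] yaw 42.5 z [ 0.301  0.275 -0.913] F [-0.3 -0.5 -0.6] M [-0.18  0.2  -0.06] gap 12.9 g 117.7 q6 0.0Traceback (most recent call last):
  File "lid.py", line 2, in <module>
    s,M=blade(); e=np.array([.738,.675,0]);w=np.array([-.675,.738,0]); print('TCP a',s['position']@e,'b',s['position']@w,'pitch',np.degrees(np.arcsin(M[2,0])).round(1))
        ~~~~~^^
  File "h.py", line 32, in blade
    A=np.c_[Q[:,0],Q[:,1],np.ones(len(Q))]; print('blade xmax',Q[:,0].max(),'y',np.percentile(Q[:,1],[0,100]),'z',np.median(Q[:,2]),'slopes',np.linalg.lstsq(A,Q[:,2],rcond=None)[0].round(4))
                                                               ~~~~~~~~~~^^
    return umr_maximum(a, axis, None, out, keepdims, initial, where)
ValueError: zero-size array to reduction operation maximum which has no identity
```

```bash
python3 - <<'E'
from h import *
im,d,inf=shot('wrist','w14')
im2,_,_=shot('scene','s14')
cv2.imwrite('pics/m14.png',np.vstack([cv2.resize(im,(480,300)),cv2.resize(im2[110:260,240:480],(480,300),interpolation=cv2.INTER_CUBIC)]))
E
sed -i 's/s,M=blade();/s,M=pose();/' lid.py; python3 lid.py
```

```text
t 14.1 pos [ 538.2 -120.7  171.6] xaxis [0.674 0.616 0.407] yaw 42.4 z [ 0.299  0.276 -0.914] F [-0.1  0.  -0.5] M [-0.18  0.22  0.02] gap 12.8 g 117.7 q6 0.0
TCP a 315.72916842673015 b -452.3225640932002 pitch 24.0
scene 0.57 1521
angle from hinge [1.114 1.149 1.165] a [422. 485.] z [ 96. 225.]
top 0.97 1322
angle from hinge [1.11  1.149 1.158] a [421. 485.] z [ 96. 224.]
```

View pics/m14.png

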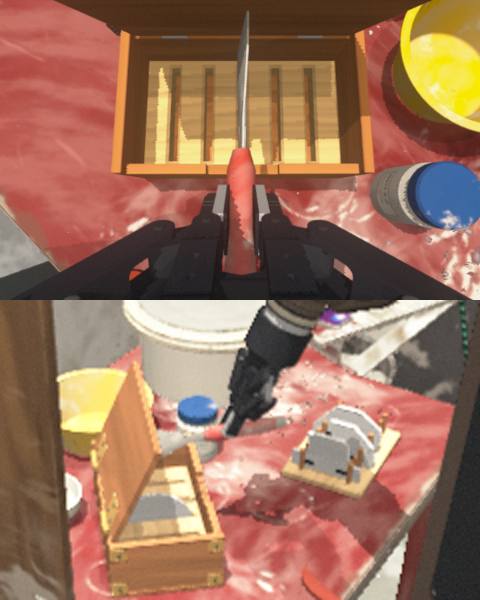

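>>> apply_moves(moves="0 0.0074 0.0068 0.004 0 0 0;0 0.0074 0.0068 0.003 0 0 0;0 0.0074 0.0068 0.003 0 0 0;0 0.0074 0.0068 0.002 0 0 0;0 0.0074 0.0068 0.001 0 0 0;0 0.0074 0.0068 0 0 0 0;0 0 0 0 0 0 0")

```text
clock: 14.95
position: [581.8, -81.7, 184.6]
tool_rot: [-0.074, 0.912, 0.356, 0.19]
contact_force: [-10.5, -9.9, 4.4]
finger_gap: 13.1
gripper_force: 118.1
```

```bash
python3 lid.py
```

```text
t 14.9 pos [581.8 -81.7 184.6] xaxis [0.674 0.622 0.399] yaw 42.7 z [ 0.294  0.27  -0.917] F [-10.5  -9.9   4.4] M [-1.48  1.56  0.01] gap 13.1 g 118.1 q6 0.12
TCP a 374.1783023226275 b -453.00527804078763 pitch 23.5
scene 0.69 397
angle from hinge [1.476 1.668 1.722] a [480. 514.] z [103. 239.]
top 0.7 2005
angle from hinge [1.346 1.643 1.7  ] a [480. 513.] z [ 97. 236.]
```

>>> apply_moves(moves="0 -0.0148 -0.0135 0 0 0 0;0 -0.0295 -0.027 0.01 -2.6 2.9 0;0 -0.0295 -0.027 0.03 -2.6 2.9 0;0 -0.0295 -0.02 0.03 -2.6 2.9 0;0 -0.02 0.01 0.02 -2.6 2.9 0;0 -0.01 0.03 0 -2.6 2.9 0;0 -0.005 0.045 0 -2.6 2.9 0;0 0 0.045 0 0 0 -8;0 0 0.045 0 0 0 -8;0 0 0.045 0 0 0 -8;0 0 0 0 0 0 -8;0 0 0 0 0 0 0")

```text
clock: 16.35
position: [444.6, 43.5, 274.8]
tool_rot: [-0.004, 0.994, 0.11, 0.005]
contact_force: [0.8, -0.7, -1.2]
finger_gap: 13.0
gripper_force: 117.8
```

```bash
python3 - <<'E'
from h import *
s,M=pose(); turn(0); im,d,inf=shot('wrist','w15'); P=cloud(d,inf); L=(P-s['position'])@M
m=(L[...,0]>20)&(L[...,0]<160)&(abs(L[...,1])<40)&(abs(L[...,2])<60)&(d>0); Q=L[m]
for lo in range(20,160,10):
    k=(Q[:,0]>lo)&(Q[:,0]<=lo+10)
    if k.sum()>5: print(lo,k.sum(),np.percentile(Q[k,1],[1,99]).round(1),np.percentile(Q[k,2],[1,50,99]).round(1))
im2,_,_=shot('scene','s15')
cv2.imwrite('pics/m15.png',np.vstack([cv2.resize(im,(480,300)),cv2.resize(im2[110:310,220:460],(480,300),interpolation=cv2.INTER_CUBIC)]))
E
```

```text
t 16.4 pos [444.6  43.5 274.8] xaxis [0.976 0.218 0.011] yaw 12.6 z [ 0.009  0.009 -1.   ] F [ 0.8 -0.7 -1.2] M [-0.02  0.02  0.02] gap 13.0 g 117.8 q6 1.21
level [-0.52  0.53 -0.  ] then yaw -12.58 total [ -0.46   0.58 -12.58]
20 647 [-4.3  8.4] [ 4.  10.6 26.4]
30 160 [1.2 4.4] [15.4 21.5 34. ]
40 175 [1.2 4.6] [21.3 27.1 44.1]
50 222 [0.6 5.4] [25.  33.5 57.1]
60 230 [1.2 6.3] [27.3 36.9 58.8]
70 232 [1.7 7.2] [29.2 37.9 59.5]
80 214 [2.9 7.6] [31.2 39.1 58.8]
90 188 [3.8 8.2] [35.1 43.2 59.4]
100 127 [4.8 8.3] [40.  45.5 59.6]
```

View pics/m15.png

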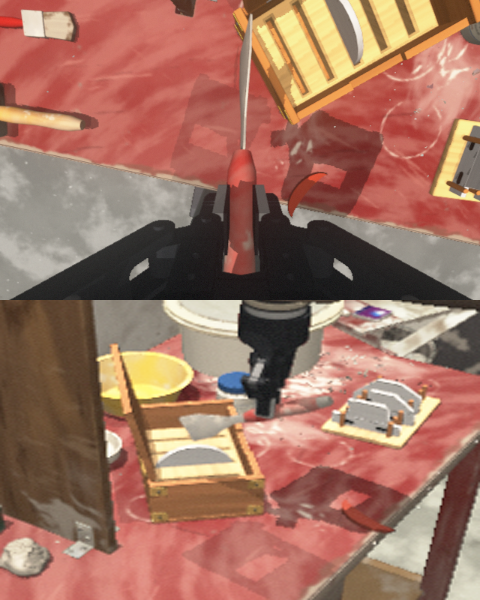

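>>> apply_moves(moves="0 -0.004 0.02 -0.02 -0.46 0.58 -6.3;0 -0.004 0.02 -0.02 0 0 -6.3;0 -0.004 0.01 -0.02 0 -7 0;0 0 0 -0.02 0 -7 0;0 0 0 0 0 -7 0;0 0 0 0 0 -7 0;0 0 0 0 0 0 0;0 0 0 0 0 0 0")

```text
clock: 17.25
position: [432.8, 90.7, 195.1]
tool_rot: [0.0, 0.971, -0.002, 0.241]
contact_force: [0.4, 0.3, -0.9]
finger_gap: 12.9
gripper_force: 117.8
```

```bash
cat > m16.py <<'E'
from h import *
s,M=pose()
for cam in ('wrist','scene'):
    im,d,inf=shot(cam,'k_'+cam); P=cloud(d,inf)-s['position']
    m=(P[...,0]>-90)&(P[...,0]<150)&(abs(P[...,1])<40)&(P[...,2]<45)&(P[...,2]>-70)&(d>0); Q=P[m]
    print(cam)
    for lo in range(-90,150,15):
        k=(Q[:,0]>lo)&(Q[:,0]<=lo+15)
        if k.sum()>3: print(lo,k.sum(),np.percentile(Q[k,1],[1,99]).round(1),np.percentile(Q[k,2],[1,50,99]).round(1))
E
python3 m16.py
```

```text
t 17.2 pos [432.8  90.7 195.1] xaxis [ 0.884 -0.004  0.468] yaw -0.3 z [ 0.468 -0.001 -0.884] F [ 0.4  0.3 -0.9] M [-0.03  0.28  0.02] gap 12.9 g 117.8 q6 1.53
wrist
-45 1141 [-39.2  39. ] [ 1.6  9.8 45. ]
-30 2753 [-39.3  39.4] [ 2.8 14.6 44.9]
-15 4391 [-31.2  30.2] [ 4.2 31.6 44.9]
0 2366 [-19.4  18.5] [ 1.3  8.4 25.9]
15 1051 [-9.3  7.4] [-2.5  4.5  7.8]
30 270 [-6.4  3.8] [-10.8   0.6   3.3]
45 228 [-4.3 -0.5] [-13.9  -1.4   2.6]
60 301 [-5.3 -0. ] [-20.7  -0.1   7.4]
75 375 [-6.7  0.5] [-26.2   0.2  11.6]
90 400 [-7.3  0.5] [-28.3   0.3  13. ]
105 368 [-7.9 -0.1] [-29.3  -0.3  12.7]
scene
-90 24 [-2.2 10.2] [-1.4  5.3 11.9]
-75 50 [ 0.8 12.6] [-5.1  7.5 13.4]
-60 63 [-1.8 13.2] [-5.1  8.  15. ]
-45 62 [-2.2 38. ] [-5.9  9.3 41.5]
-30 60 [-3.1 38.8] [-5.8  6.9 43.9]
-15 54 [ 6.8 29.4] [-8.  10.7 35.7]
0 27 [ 2.6 19.6] [-9.2  8.  19.1]
15 41 [-5.4 10.3] [-11.    2.2   8.6]
30 23 [-3.3  4.2] [-9.8 -1.9  2.9]
45 34 [-3.5  2.4] [-11.9  -3.7   3.7]
60 53 [-5.6  3.3] [-18.8  -5.3   9.7]
75 72 [-5.5  3.2] [-25.3  -5.9  11.8]
90 82 [-6.6  2.6] [-26.9  -5.6  14.3]
105 74 [-8.2  2.7] [-28.7  -5.8  13.7]
```

>>> apply_moves(moves="0 0 0 -0.035 0 -4 0;0 0 0 -0.035 7 0 0;0 0 0 -0.035 7 0 0;0 0 0 -0.035 6 0 0;0 0 0 -0.02 0 0 0;0 0 0 -0.009 0 0 0;0 0 0 0 0 0 0")

```text
clock: 18.05
position: [467.8, 101.1, 61.6]
tool_rot: [-0.123, 0.959, -0.031, 0.255]
contact_force: [-0.5, -0.7, -0.7]
finger_gap: 12.6
gripper_force: 117.8
```

```bash
python3 m16.py | head -20
```

```text
t 18.1 pos [467.8 101.1  61.6] xaxis [ 0.868 -0.123  0.48 ] yaw -8.0 z [ 0.496  0.22  -0.84 ] F [-0.5 -0.7 -0.7] M [-0.12  0.3  -0.04] gap 12.6 g 117.8 q6 0.81
wrist
-60 45 [ 0.9 30.4] [-61.7 -60.5 -59. ]
-45 962 [-39.9  30.1] [-61.4   7.4  35.4]
-30 2922 [-39.8   5.6] [ 0.9 23.3 41.8]
-15 5303 [-39.4  13.9] [-61.3  26.2  44.8]
0 3415 [-39.3  15.2] [-61.4   6.6  24.6]
15 3016 [-39.3  39.3] [-61.6 -59.8   7.8]
30 2435 [-39.4  39.2] [-61.7 -60.2   3.3]
45 2741 [-39.2  39.1] [-61.6 -60.2   2.9]
60 2779 [-39.2  39.1] [-61.6 -60.1   7.3]
75 2714 [-39.3  39. ] [-61.4 -60.   11.9]
90 5275 [-39.8  38. ] [-61.3 -24.   28.5]
105 4083 [-36.4  38.5] [-61.3 -20.7  28.6]
120 1168 [-38.8  39.4] [-61.5 -60.1   9.7]
135 1116 [-11.9  39.6] [-61.3 -59.9 -56.4]
scene
-90 172 [-38.2  38.8] [-64.4 -59.7   8.7]
-75 189 [-36.8  38.9] [-62.8 -59.2  10.3]
-60 205 [-38.3  38.7] [-64.1 -58.6  12.3]
```

>>> apply_moves(moves="0 0 0.005 0.04 0 0 0;0 0 0.005 0.05 0 0 0;0 0 0 0 0 0 8;0 0 0 0 0 0 8;0 0 0 0 0 0 8;0 0 0 0 0 0 8;0 0 0 0 0 0 8;0 0 0 0 0 0 8;0 0 0 0 0 0 8;0 0 0 0 0 0 8;0 0 0 0 0 0 8;0 0 0 0 0 0 8")

```text
clock: 19.35
position: [468.5, 110.7, 153.9]
tool_rot: [-0.257, 0.754, 0.593, 0.118]
contact_force: [-0.5, 0.3, -1.0]
finger_gap: 12.8
gripper_force: 117.7
```

```bash
cat > m16.py <<'E'
from h import *
s,M=pose(); x=M[:,0]; yw=np.arctan2(x[1],x[0]); R=np.array([[np.cos(yw),np.sin(yw),0],[-np.sin(yw),np.cos(yw),0],[0,0,1]])
print('pitch',np.degrees(np.arcsin(x[2])),'toolz in yaw frame',R@M[:,2])
for cam in ('wrist','scene','top'):
    im,d,inf=shot(cam,'k_'+cam); W=cloud(d,inf); P=(W-s['position'])@R.T
    m=(P[...,0]>-110)&(P[...,0]<150)&(abs(P[...,1])<35)&(P[...,2]<35)&(P[...,2]>-60)&(W[...,2]>6)&(d>0); Q=P[m]
    print(cam)
    for lo in range(-110,150,15):
        k=(Q[:,0]>lo)&(Q[:,0]<=lo+15)
        if k.sum()>3 and (lo<-50 or lo>20): print(lo,k.sum(),np.percentile(Q[k,1],[1,99]).round(1),np.percentile(Q[k,2],[1,50,99]).round(1))
E
python3 m16.py
```

```text
t 19.4 pos [468.5 110.7 153.9] xaxis [0.27  0.833 0.483] yaw 72.1 z [-0.127  0.527 -0.84 ] F [-0.5  0.3 -1. ] M [-0.27 -0.14 -0.01] gap 12.8 g 117.7 q6 -0.21
pitch 28.850683052048545 toolz in yaw frame [ 0.46280975  0.28295148 -0.84008666]
wrist
25 438 [-4.6  8.1] [-8.3  1.8  4.8]
40 222 [1.7 9.4] [-11.4  -0.4   2.6]
55 273 [ 2.4 13.4] [-16.8   0.6   6.4]
70 359 [ 2.2 16.6] [-20.1   1.7  11.3]
85 410 [ 2.2 20.3] [-25.1   1.2  13.6]
100 382 [ 3.5 21.8] [-24.5   1.9  14. ]
115 79 [ 4.9 22.6] [-25.    5.   13.9]
scene
-80 24 [-10.4  -0.8] [-3.3  5.1  9.8]
-65 33 [-6.8  2.6] [-3.9  5.6 10.5]
25 44 [-1.4 12.2] [-9.7  0.   7.1]
40 30 [1.6 9.9] [-11.3  -3.4   3.2]
55 46 [ 3.9 14.9] [-14.4  -3.4   7.2]
70 75 [ 3.6 18.6] [-20.5  -3.9  11.5]
85 98 [ 3.4 21. ] [-24.5  -3.3  14.8]
100 107 [ 4.9 23.7] [-26.5  -5.2  15. ]
115 31 [ 7.  23.1] [-22.7   0.4  15.7]
top
25 19 [-1.5  9.7] [-11.5   1.8   4.1]
40 13 [2.6 9. ] [-9.9 -3.2  2.2]
55 22 [ 3.8 13.3] [-16.7  -5.1   4.7]
70 27 [ 3.1 15.7] [-19.4  -2.5   8.7]
85 39 [ 2.8 20.7] [-24.5  -5.5  12.3]
100 38 [ 4.3 22.5] [-26.6  -4.3  16.7]
115 16 [ 6.  20.5] [-18.6  -1.   11.8]
```

>>> apply_moves(moves="0 -0.005 0 -0.04 2.85 -0.93 0;0 -0.005 0 -0.04 0 0 0;0 0 0 -0.03 0 0 0;0 0 0 -0.015 0 0 0;0 0 0 -0.004 0 0 0;0 0 0 0 0 0 0")

```text
clock: 20.1
position: [457.2, 111.4, 23.8]
tool_rot: [-0.272, 0.749, 0.588, 0.139]
contact_force: [-0.4, -0.0, -0.4]
finger_gap: 13.0
gripper_force: 117.9
```

```bash
python3 m16.py
```

```text
t 20.1 pos [457.2 111.4  23.8] xaxis [0.269 0.806 0.528] yaw 71.5 z [-0.112  0.571 -0.814] F [-0.4 -0.  -0.4] M [-0.37 -0.07 -0.03] gap 13.0 g 117.9 q6 -0.42
pitch 31.87004332883239 toolz in yaw frame [ 0.50577305  0.28705635 -0.81350616]
wrist
25 415 [-3.9  8.9] [-6.1  3.6  6.3]
40 222 [ 2.3 10.2] [-8.5  2.4  5.5]
55 276 [ 3.1 13.4] [-11.    4.5  10.9]
70 359 [ 2.7 16.8] [-14.6   5.9  16. ]
85 394 [ 2.6 19.7] [-16.7   7.4  19.3]
100 371 [ 4.2 21.1] [-17.1   8.3  20.2]
115 70 [ 5.7 21.9] [-15.7   9.4  19.7]
scene
-80 19 [-6. 20.] [-15.5  -0.2   5.6]
-65 20 [-2.6  4.6] [-7.4  0.9  8.1]
25 43 [ 1.5 25.1] [-17.4   1.5   9.7]
40 26 [-13.5  10.2] [-14.3   0.8   6.6]
55 44 [-14.6  31.3] [-17.1  -0.2  10.5]
70 68 [ 5.1 19.2] [-17.2  -1.   16.5]
85 80 [ 4.1 22.6] [-16.3   2.9  21.1]
100 91 [ 5.1 25.2] [-15.9   2.3  20.5]
115 26 [ 6.8 25.4] [-17.7   3.3  22.7]
top
25 15 [-15.7  10.5] [-16.4   3.3   8.5]
40 14 [-25.6  23. ] [-17.6   0.8   5.7]
55 14 [ 4.2 11.9] [-6.1  2.9 10.1]
70 23 [-22.3  16.8] [-17.    1.7  13.2]
85 29 [ 3.6 20.4] [-16.8   2.   19.4]
100 32 [ 5.3 21. ] [-16.9   2.3  20.1]
115 10 [ 8.  22.6] [-12.9   3.   18.5]
```

>>> apply_moves(moves="0 0 0 -0.003 0 0 0;0.02 0 0 0 0 0 0;0.03 0 0 0 0 0 0;0.035 0 0 0 0 0 0;0.035 0 0 0 0 0 0;0.035 0.0034 -0.017 0.024 0 0 0;0.04 0.0045 -0.023 0.0325 0 0 0;0.04 0.0045 -0.023 0.0325 0 0 0;0.04 0 0 0.04 0 0 0;0.04 0 0 0.04 0 0 0")

```text
clock: 21.25
position: [469.5, 47.9, 190.9]
tool_rot: [-0.272, 0.749, 0.588, 0.139]
contact_force: [-0.2, -1.0, 0.0]
finger_gap: 39.8
gripper_force: 0.0
```

```bash
python3 - <<'E'
from h import *
pose(); turn(4)
im,d,inf=shot('top','t17'); P=cloud(d,inf)
m=(P[...,0]>340)&(P[...,0]<600)&(P[...,1]>20)&(P[...,1]<290)&(P[...,2]>4)&(P[...,2]<40)
r=manip.silhouettes('scraper','top'); print([x['p'] for x in r])
mm=r[0]['region']&(d>0)&(P[...,2]>3); Q=P[mm]; print(cv2.minAreaRect(Q[:,:2].astype(np.float32)),np.percentile(Q[:,2],[2,20,50,80,98]),len(Q))
im2,_,_=shot('scene'); cv2.imwrite('pics/m17.png',np.vstack([cv2.resize(im[130:310,190:478],(480,300)),cv2.resize(im2[150:350,220:460],(480,300),interpolation=cv2.INTER_CUBIC)]))
E
```

```text
t 21.2 pos [469.5  47.9 190.9] xaxis [0.269 0.805 0.528] yaw 71.5 z [-0.113  0.571 -0.813] F [-0.2 -1.   0. ] M [-0.29 -0.07 -0.02] gap 39.8 g 0.0 q6 -0.31
level [-35.19  -5.42  -4.65] then yaw -67.53 total [-34.44  16.06 -69.87]
[0.69]
((487.7001037597656, 144.3736114501953), (162.5904541015625, 37.294002532958984), 82.65311431884766) [ 3.89149266  7.37749598 11.92291288 16.26422998 20.23519848] 369
```

View pics/m17.png

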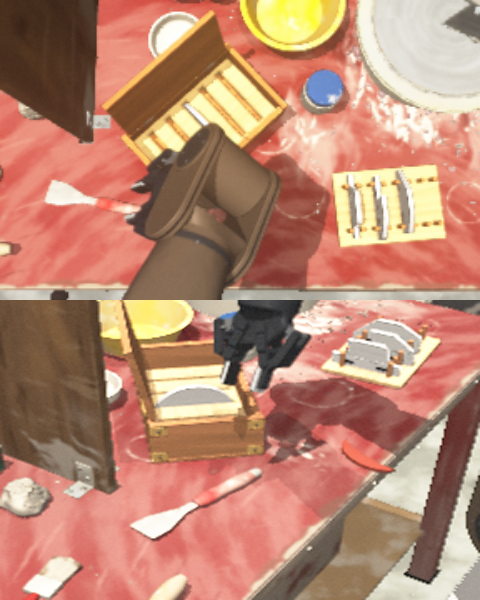

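>>> apply_moves(moves="0.04 0 -0.038 0.0065 -3.13 1.46 -6.35;0.04 0 -0.038 0.0065 -3.13 1.46 -6.35;0.04 0 -0.038 0.0065 -3.13 1.46 -6.35;0.04 0 -0.038 0.0065 -3.13 1.46 -6.35;0.04 0 -0.038 0.0065 -3.13 1.46 -6.35;0.04 0 -0.038 0.0065 -3.13 1.46 -6.35;0.04 0 -0.038 0.0065 -3.13 1.46 -6.35;0.04 0 -0.038 0.0065 -3.13 1.46 -6.35;0.04 0 -0.038 0.0065 -3.13 1.46 -6.35;0.04 0 -0.038 0.0065 -3.13 1.46 -6.35;0.04 0 -0.038 0.0065 -3.13 1.46 -6.35;0.04 0 0 0 0 0 0")

```text
clock: 22.6
position: [469.4, -372.2, 259.9]
tool_rot: [0.0, 0.999, 0.034, -0.001]
contact_force: [-0.1, -0.3, -0.3]
finger_gap: 39.8
gripper_force: 0.0
```

```bash
cat > rk.py <<'E'
from h import *
s,M=pose(); im,d,inf=shot('wrist','rk'); P=cloud(d,inf)
m=(d>0)&(P[...,2]>54)&(P[...,2]<85)&(abs(P[...,0]-475)<110)&(P[...,1]<-240)&(P[...,1]>-500)
n,l,st,_=cv2.connectedComponentsWithStats(m.astype(np.uint8))
for k in range(1,n):
    if st[k,4]<60: continue
    Q=P[l==k]; T=Q
    x=Q[:,0];yfit=np.polyfit(x,Q[:,1],1)
    top=Q[Q[:,2]>Q[:,2].max()-6]
    print(st[k,:5],'x',Q[:,0].min().round(1),Q[:,0].max().round(1),'yaw',np.degrees(np.arctan(yfit[0])).round(1),'top z',np.percentile(Q[:,2],98).round(1),'crest med',np.median(top,0).round(1))
    for zl in (72,66,60,54):
        b=Q[(Q[:,2]>zl)&(Q[:,2]<zl+6)]
        if len(b)>10: print('   z',zl,len(b),b.mean(0).round(1))
b=(d>0)&(abs(P[...,2]-12)<4)&(abs(P[...,0]-475)<130)&(P[...,1]<-240)&(P[...,1]>-520); print('rack',cv2.minAreaRect(P[b][:,:2].astype(np.float32)))
E
python3 rk.py
```

```text
t 22.6 pos [ 469.4 -372.2  259.9] xaxis [ 0.998  0.069 -0.002] yaw 3.9 z [-0.002 -0.001 -1.   ] F [-0.1 -0.3 -0.3] M [ 0.01  0.02 -0.03] gap 39.8 g 0.0 q6 0.66
[345 130  11  88 810] x 429.7 518.1 yaw 5.8 top z 76.5 crest med [ 481.  -397.5   75. ]
   z 72 415 [ 480.7 -397.5   74.9]
   z 66 134 [ 480.4 -396.5   68.8]
   z 60 138 [ 473.1 -397.4   63.3]
   z 54 123 [ 476.6 -396.9   56.8]
[252 140  15  65 754] x 441.4 502.5 yaw 4.9 top z 76.8 crest med [ 472.5 -310.2   75.5]
   z 72 492 [ 472.1 -310.2   75.3]
   z 66 109 [ 475.2 -311.9   69.5]
   z 60 81 [ 477.5 -312.7   63. ]
   z 54 72 [ 478.5 -312.4   57.2]
[300 159  11  59 523] x 426.7 490.1 yaw 4.7 top z 76.8 crest med [ 470.2 -354.3   75.3]
   z 72 368 [ 469.9 -354.3   75.3]
   z 66 51 [ 448.5 -357.    69. ]
   z 60 49 [ 444.1 -357.1   63.1]
   z 54 55 [ 440.7 -358.1   56.8]
rack ((475.1288146972656, -375.7310791015625), (129.8889617919922, 185.9238739013672), 5.022236347198486)
```

View pics/rk.png

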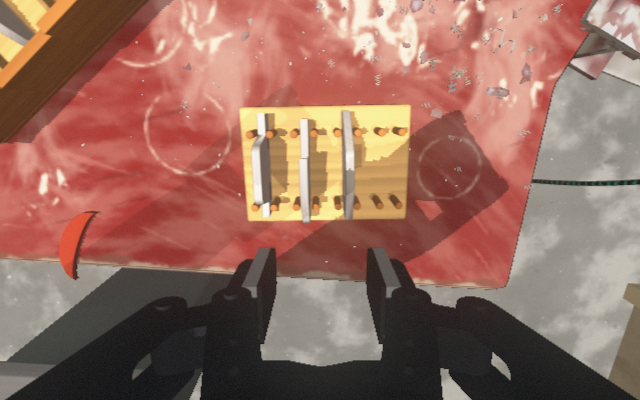

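```bash
cat > rk2.py <<'E'
from h import *
import sys
def meas(cx=475.1,cy=-375.7,yaw=5.0,only=None):
    s,M=pose(); im,d,inf=shot('wrist'); P=cloud(d,inf)
    c,sn=np.cos(np.radians(yaw)),np.sin(np.radians(yaw))
    lx=(P[...,0]-cx)*c+(P[...,1]-cy)*sn; ly=-(P[...,0]-cx)*sn+(P[...,1]-cy)*c; z=P[...,2]
    for sl in (66,22,-22,-66):
        if only and sl not in only: continue
        m=(d>0)&(abs(ly-sl)<6)&(z>18)&(z<85)&(abs(lx)<75)
        if m.sum()<150: continue
        hi=m&(z>72); p=np.polyfit(lx[hi],ly[hi],1) if hi.sum()>20 else [0,0]
        m2=m&(abs(ly-sl)<4.9); xs=np.sort(lx[m2])
        # end profile
        e0=(xs[2],np.median(z[m2&(lx<xs[2]+2)])); e1=(xs[-3],np.median(z[m2&(lx>xs[-3]-2)]))
        r=np.array([c,sn]);
        mid=(e0[0]+e1[0])/2; yy=np.median(ly[hi]); 
        print('slot',sl,'n',m.sum(),'ends',np.round(e0,1),np.round(e1,1),'len',round(e1[0]-e0[0],1),'mid lx',round(mid,1),'crest ly',yy.round(1),'crest slope deg',np.degrees(np.arctan(p[0])).round(1),'lo ly',np.median(ly[m&(z<45)]).round(1) if (m&(z<45)).sum()>5 else None,'world mid',(np.array([cx,cy])+mid*r+yy*np.array([-sn,c])).round(1),'crest lx range',lx[hi].min().round(1),lx[hi].max().round(1))
if __name__=='__main__': meas()
E
python3 rk2.py
```

```text
t 22.6 pos [ 469.3 -370.2  259.2] xaxis [ 0.997  0.071 -0.002] yaw 4.1 z [-0.002  0.003 -1.   ] F [-0.5  0.3 -0.3] M [-0.04 -0.03  0.04] gap 40.2 g 0.0 q6 0.66
slot 66 n 1513 ends [-51.  36.] [58.  36.1] len 109.0 mid lx 3.5 crest ly 64.2 crest slope deg -0.3 lo ly 60.9 world mid [ 473.  -311.5] crest lx range -25.2 28.9
slot 22 n 1014 ends [-57.1  44.2] [51.7 42.1] len 108.8 mid lx -2.7 crest ly 20.4 crest slope deg -0.6 lo ly 19.6 world mid [ 470.6 -355.6] crest lx range -25.6 16.8
slot -22 n 1226 ends [-50.2  52.6] [58.7 33.8] len 108.8 mid lx 4.2 crest ly -23.5 crest slope deg 0.4 lo ly -19.7 world mid [ 481.4 -398.7] crest lx range -19.2 26.8
```

>>> apply_moves(moves="0.03 0.001 0.03 -0.04 0 0 0.5;0.03 0.001 0.03 -0.04 0 0 0.5;0.03 0.001 0 -0.04 0 0 0;0.03 0 0 -0.02 0 0 0;0.03 0 0 0 0 0 0;0.03 0 0 0 0 0 0")

```text
clock: 23.3
position: [472.4, -308.6, 120.7]
tool_rot: [-0.001, 0.999, 0.045, -0.001]
contact_force: [0.1, 0.1, 0.9]
finger_gap: 29.8
gripper_force: 0.0
```

```bash
cat > g.py <<'E'
from h import *
# template nearest below the tool: in tool frame
s,M=pose(); turn(5.0); im,d,inf=shot('wrist'); P=cloud(d,inf); L=(P-s['position'])@M
m=(d>0)&(P[...,2]>66)&(P[...,2]<84)&(abs(L[...,1])<20)&(L[...,0]>-60)&(L[...,0]<70)&(L[...,2]>8)
Q=L[m]; print(len(Q),'L y',np.percentile(Q[:,1],[2,50,98]).round(1),'x',np.percentile(Q[:,0],[1,99]).round(1),'slope',np.degrees(np.polyfit(Q[:,0],Q[:,1],1)[0]).round(1),'crest z',np.percentile(P[m][:,2],95).round(1))
m=(d>0)&(P[...,2]>18)&(P[...,2]<84)&(abs(L[...,1]-np.median(Q[:,1]))<5)&(L[...,0]>-70)&(L[...,0]<80)&(L[...,2]>8)
x=np.sort(L[m][:,0]); print('ends',x[2],x[-3],'mid',(x[2]+x[-3])/2)
E
python3 g.py
```

```text
t 23.3 pos [ 472.4 -308.6  120.7] xaxis [ 0.996  0.09  -0.001] yaw 5.2 z [-0.001  0.001 -1.   ] F [0.1 0.1 0.9] M [-0.02 -0.02  0.02] gap 29.8 g 0.0 q6 0.72
level [-0.08 -0.07  0.  ] then yaw -0.17 total [-0.08 -0.07 -0.17]
1388 L y [0.8 4.7 8.6] x [-28.7  28.8] slope 0.7 crest z 78.5
ends -54.205097252094276 56.0741571878147 mid 0.934529967860211
```

>>> apply_moves(moves="0.03 0.001 -0.0047 -0.03 0 0 0;0.03 0 0 -0.03 0 0 0;0.03 0 0 -0.01 0 0 0;0.03 0 0 0 0 0 0;0.015 0 0 0 0 0 0;0 0 0 0 0 0 0;0 0 0 0 0 0 0;0 0 0 0 0 0 0", squeeze=50)

```text
clock: 24.15
position: [474.7, -314.7, 53.1]
tool_rot: [0.001, 0.999, 0.044, 0.001]
contact_force: [0.8, 2.7, 6.3]
finger_gap: 7.4
gripper_force: 51.2
```

>>> apply_moves(moves="0 0 0 0.03 0 0 0;0 0 0 0.045 0 0 0;0 0 0 0.045 0 0 0;0 0.015 0.015 0.03 0 0 5.3;0 0.03 0.031 0 0 0 5.3;0 0.03 0.031 0 0 0 5.3;0 0.03 0.031 0 0 0 5.3;0 0.03 0.031 0 0 0 5.3;0 0.03 0.031 0 0 0 5.3;0 0.027 0.033 0 0 0 5.4;0 0 0 0 0 0 0;0 0 0 0 0 0 0")

```text
clock: 25.35
position: [665.8, -110.6, 200.6]
tool_rot: [0.0, 0.932, 0.362, -0.001]
contact_force: [0.3, -1.4, -2.0]
finger_gap: 7.4
gripper_force: 50.1
```

```bash
cat > hold.py <<'E'
from h import *
e=np.array([.738,.675,0]);w=np.array([-.675,.738,0])
s,M=pose(); turn(42.43); im,d,inf=shot('wrist','hold'); P=cloud(d,inf); L=(P-s['position'])@M
print('TCP a,b',s['position']@e,s['position']@w)
# held template in tool frame
m=(d>0)&(abs(L[...,1])<9)&(L[...,0]>13)&(L[...,0]<75)&(L[...,2]>-30)&(L[...,2]<50)
Q=L[m]; print('tmpl',len(Q))
for lo in range(12,70,6):
    k=(Q[:,0]>lo)&(Q[:,0]<=lo+6)
    if k.sum()>5: print(lo,k.sum(),'y',np.percentile(Q[k,1],[2,50,98]).round(1),'z',np.percentile(Q[k,2],[2,50,98]).round(1))
print('front end',np.sort(Q[:,0])[-5:].round(1))
# grooves: floor points
a=P@e;b=P@w;z=P[...,2]
box=(d>0)&(a>355)&(a<485)&(b>-565)&(b<-340)
fl=box&(z<22)&(z>-5); tp=box&(abs(z-32)<5)
print('floor n',fl.sum(),'blocktop n',tp.sum(),'block z',np.median(z[tp]) if tp.any() else None)
for k in range(5):
    c=-372.4-40*k; mm=fl&(abs(b-c)<12)&(a>370)&(a<460)
    if mm.sum()>10: 
        p=np.polyfit(a[mm],b[mm],1); print('groove',k,mm.sum(),'b',np.percentile(b[mm],[3,50,97]).round(1),'a',np.percentile(a[fl&(abs(b-c)<8)],[0.5,99.5]).round(1),'slope deg',np.degrees(np.arctan(p[0])).round(2),'z',np.median(z[mm]).round(1))
top=(d>0)&(abs(z-88)<4)&(a>325)&(a<500)&(b>-600)&(b<-310); 
for lo in range(-600,-310,30):
    k=top&(b>lo)&(b<lo+30)
    if k.sum()>20: print('rim',lo+15,np.percentile(a[k],[1,99]).round(1),np.percentile(b[k],[1,99]).round(1),k.sum())
E
python3 hold.py
```

```text
t 25.4 pos [ 665.8 -110.6  200.6] xaxis [ 0.738  0.674 -0.001] yaw 42.4 z [-0.001 -0.001 -1.   ] F [ 0.3 -1.4 -2. ] M [ 0.01 -0.    0.02] gap 7.4 g 50.1 q6 0.52
level [ 0.06 -0.05 -0.  ] then yaw 0.03 total [ 0.06 -0.05  0.03]
TCP a,b 416.6878363627105 -531.0750799223101
tmpl 2735
12 276 y [-3.2  0.6  4.4] z [-24.2 -23.2 -21.9]
18 466 y [-3.2  0.6  4.5] z [-23.5 -20.4 -16.9]
24 663 y [-3.4  0.5  4.3] z [-17.4  -5.4  10.4]
30 284 y [-3.6  0.5  4.2] z [10.5 16.5 18.1]
36 233 y [-3.6  0.1  4.1] z [15.5 16.9 18.3]
42 249 y [-3.5  0.5  4.1] z [15.7 17.  18.1]
48 240 y [-3.5  0.1  4.1] z [15.6 17.2 39.4]
66 33 y [-8.4 -0.5  8.5] z [47.4 49.  49.8]
front end [75. 75. 75. 75. 75.]
floor n 3169 blocktop n 24357 block z 32.110533084114195
groove 0 636 b [-370.7 -370.  -369.4] a [356.8 470.2] slope deg 0.04 z 15.5
groove 1 724 b [-412.2 -410.1 -409.6] a [356.6 470. ] slope deg 0.09 z 12.2
groove 3 901 b [-497.6 -493.  -489.9] a [356.8 469.8] slope deg 0.12 z 8.4
groove 4 86 b [-540.  -539.2 -530.8] a [424.3 469.9] slope deg 9.3 z 9.5
rim -585 [345.1 487.2] [-576.9 -570.1] 1657
rim -555 [353.9 481.9] [-569.9 -566.7] 834
rim -345 [341.4 477. ] [-343.7 -333.1] 2888
```

>>> apply_moves(moves="0 0.0005 -0.004 -0.04 0 0 0;0 0 0 -0.04 0 0 0;0 0 0 -0.035 0 0 0;0 0 0 0 0 0 0;0 0 0 0 0 0 0")

```text
clock: 25.9
position: [665.4, -116.4, 86.1]
tool_rot: [-0.0, 0.933, 0.36, -0.001]
contact_force: [0.8, -0.5, 0.1]
finger_gap: 7.0
gripper_force: 50.0
```

```bash
cat > near.py <<'E'
from h import *
e=np.array([.738,.675,0]);w=np.array([-.675,.738,0])
s,M=pose(); turn(42.43); im,d,inf=shot('wrist','near'); P=cloud(d,inf); L=(P-s['position'])@M
m=(d>0)&(abs(L[...,1])<4)&(L[...,0]>35)&(L[...,0]<62)&(L[...,2]>-30)&(L[...,2]<32)
print('TCP a,b',s['position']@e,s['position']@w,'front end',np.percentile(L[m][:,0],[95,99,100]).round(2),'z',np.median(L[m][:,2]))
a=P@e;b=P@w;z=P[...,2]
tp=(d>0)&(abs(z-32)<4)&(a>360)&(a<475)&(b>-570)&(b<-340)
# groove lips: gaps in block top, along rows a in 440..465
for lo in (430,450):
    k=tp&(a>lo)&(a<lo+15); bb=np.sort(b[k]); g=np.diff(bb); i=np.where(g>4)[0]; print('gaps',[(bb[j].round(1),bb[j+1].round(1),((bb[j]+bb[j+1])/2).round(1)) for j in i],'blk z',np.median(z[k]))
fl=(d>0)&(z<24)&(z>0)&(a>345)&(a<485)&(b>-570)&(b<-340)
print('groove a extents',[ (k,np.percentile(a[fl&(abs(b+374.9+40*k)<4)],[1,99]).round(1)) for k in range(5) if (fl&(abs(b+374.9+40*k)<4)).sum()>20])
E
python3 near.py
```

```text
t 25.9 pos [ 665.4 -116.4   86.1] xaxis [ 0.741  0.672 -0.001] yaw 42.2 z [-0.001 -0.    -1.   ] F [ 0.8 -0.5  0.1] M [-0.02 -0.05  0.03] gap 7.0 g 50.0 q6 0.51
level [ 0.   -0.08  0.  ] then yaw 0.22 total [ 0.01 -0.08  0.22]
TCP a,b 412.51121053155964 -535.1030955885826 front end [54.19 54.29 54.35] z 14.7863089737485
gaps [(np.float64(-541.9), np.float64(-530.8), np.float64(-536.4)), (np.float64(-500.7), np.float64(-491.1), np.float64(-495.9)), (np.float64(-459.1), np.float64(-437.4), np.float64(-448.3)), (np.float64(-420.5), np.float64(-411.6), np.float64(-416.1)), (np.float64(-380.8), np.float64(-371.9), np.float64(-376.3))] blk z 33.90837392989468
gaps [(np.float64(-540.7), np.float64(-530.7), np.float64(-535.7)), (np.float64(-500.6), np.float64(-491.2), np.float64(-495.9)), (np.float64(-459.0), np.float64(-447.4), np.float64(-453.2)), (np.float64(-420.5), np.float64(-412.4), np.float64(-416.4)), (np.float64(-380.9), np.float64(-372.3), np.float64(-376.6))] blk z 33.97457585180038
groove a extents [(0, array([358.7, 471.2])), (1, array([358.6, 470.9])), (3, array([358.9, 471.1])), (4, array([462.8, 472. ]))]
```

>>> apply_moves(moves="0 0.0023 0.0016 0 0 0 0.2;0 0 0 -0.01 0 0 0;0 0 0 -0.01 0 0 0;0 0 0 -0.007 0 0 0;0 0 0 -0.005 0 0 0;0 0 0 0 0 0 0")

```text
clock: 26.55
position: [672.8, -115.4, 72.3]
tool_rot: [0.002, 0.932, 0.363, 0.001]
contact_force: [-25.1, 4.4, 57.6]
finger_gap: 7.0
gripper_force: 60.9
```

>>> apply_moves(moves="0 0 0 0.012 0 0 0;0 0 0 0.012 0 0 0;0 0 0 0.012 0 0 0;0 0 0 0 0 0 0;0 0 0 0 0 0 0")

```text
clock: 27.05
position: [668.0, -113.5, 88.8]
tool_rot: [-0.0, 0.932, 0.363, -0.001]
contact_force: [0.2, -0.2, -1.5]
finger_gap: 7.0
gripper_force: 51.1
```

```bash
python3 near.py; python3 hold.py | sed -n 4,16p
```

```text
t 27.1 pos [ 668.  -113.5   88.8] xaxis [ 0.737  0.676 -0.001] yaw 42.5 z [-0.002  0.    -1.   ] F [ 0.2 -0.2 -1.5] M [-0.02  0.03 -0.05] gap 7.0 g 51.1 q6 0.51
level [-0.02 -0.11  0.  ] then yaw -0.08 total [-0.02 -0.11 -0.08]
TCP a,b 416.35914028887953 -534.64870520274 front end [52.86 52.99 53.02] z 17.044154832164924
gaps [(np.float64(-539.6), np.float64(-528.6), np.float64(-534.1)), (np.float64(-499.0), np.float64(-489.3), np.float64(-494.2)), (np.float64(-457.4), np.float64(-436.4), np.float64(-446.9)), (np.float64(-418.7), np.float64(-409.6), np.float64(-414.2)), (np.float64(-379.0), np.float64(-370.3), np.float64(-374.7))] blk z 31.602623501115772
gaps [(np.float64(-539.4), np.float64(-528.7), np.float64(-534.1)), (np.float64(-499.0), np.float64(-489.5), np.float64(-494.2)), (np.float64(-457.3), np.float64(-446.9), np.float64(-452.1)), (np.float64(-418.7), np.float64(-409.9), np.float64(-414.3)), (np.float64(-378.8), np.float64(-370.5), np.float64(-374.7))] blk z 31.57024776965997
groove a extents [(1, array([356.9, 358.3])), (3, array([357.5, 469.4])), (4, array([465.8, 470.1]))]
tmpl 3115
12 277 y [-3.6  0.4  4. ] z [-24.6 -23.5 -22.3]
18 442 y [-3.6  0.   4.1] z [-24.3 -21.5 -18.2]
24 674 y [-3.8  0.   3.9] z [-19.1  -8.5   6.2]
30 322 y [-4.   0.   3.7] z [ 6.  15.4 17.8]
36 234 y [-4.  -0.4  3.7] z [15.4 16.6 17.9]
42 243 y [-4.   0.1  3.7] z [15.5 16.7 18. ]
48 276 y [-3.9  0.   3.6] z [15.5 17.  40.6]
60 467 y [-8.7  0.   8.6] z [-23.9 -15.7  -5.3]
66 180 y [-8.5  0.2  8.5] z [-29.9 -27.3 -24.3]
front end [67.2 67.2 67.2 67.2 67.2]
floor n 5412 blocktop n 47507 block z 31.89579443306434
groove 0 973 b [-370.3 -369.3 -368.4] a [357.5 470.4] slope deg 0.21 z 19.2
```

```bash
cat > rel.py <<'E'
from h import *
import sys
e=np.array([.738,.675,0]);w=np.array([-.675,.738,0])
K=int(sys.argv[1]); s0,M0=pose()
out=[]
for i in range(2):
    im,d,inf=shot('wrist','near'); s=manip.sense(); P=cloud(d,inf); 
    # use camera axes to define the frame -> relative coords, tool x,y from M0
    q=M0; L=(P-s['position'])@q
    m=(d>0)&(abs(L[...,1])<7)&(L[...,0]>13)&(L[...,0]<58)&(L[...,2]>-30)&(L[...,2]<30)
    T=L[m]; fe=np.percentile(T[(abs(T[:,1])<4)][:,0],99.5); ty=np.polyfit(T[:,0],T[:,1],1)
    yc=lambda lo,hi:np.mean(np.percentile(T[(T[:,0]>lo)&(T[:,0]<hi)][:,1],[2,98]))
    z=L[...,2]; bz=np.median(z[(d>0)&(P[...,2]>25)&(P[...,2]<38)])
    tp=(d>0)&(abs(z-bz)<3)
    gs=[]
    for lo in range(20,56,6):
        k=tp&(L[...,0]>lo)&(L[...,0]<lo+6)&(abs(L[...,1])<200); yy=np.sort(L[k][:,1]); j=np.where((np.diff(yy)>6)&(np.diff(yy)<14))[0]
        gs.append([(round((yy[t]+yy[t+1])/2,1)) for t in j])
    fl=(d>0)&(z>bz+9)&(z<bz+30)&(P[...,2]>0)
    ex=[(c,np.percentile(L[fl&(abs(L[...,1]-c)<3)][:,0],[1,99]).round(1)) for c in gs[1]]
    print('front end',fe.round(2),'ty near/far',yc(14,24).round(2),yc(44,54).round(2),'base below block by',round(40-bz,1)); print(gs); print(ex)
E
python3 rel.py 4
```

```text
t 27.1 pos [ 667.6 -113.4   88.2] xaxis [ 0.737  0.676 -0.002] yaw 42.5 z [-0.003  0.001 -1.   ] F [ 0.6  0.1 -0.6] M [-0.    0.01 -0.02] gap 7.4 g 51.1 q6 0.51
front end 53.16 ty near/far 0.29 -0.08 base below block by -16.4
[[np.float64(-159.1), np.float64(-119.1), np.float64(-39.5), np.float64(0.2)], [np.float64(-159.0), np.float64(-119.4), np.float64(-39.7), np.float64(-0.1)], [np.float64(-158.8), np.float64(-119.1), np.float64(-39.4), np.float64(-0.1)], [np.float64(-158.9), np.float64(-119.1), np.float64(-39.6), np.float64(-0.1)], [np.float64(-159.0), np.float64(-119.3), np.float64(-81.6), np.float64(-39.6), np.float64(0.2)], [np.float64(-39.6), np.float64(0.2)]]
[(np.float64(-159.0), array([-58.5, -58.4])), (np.float64(-119.4), array([-58.7, -57.6])), (np.float64(-39.7), array([-58.2,  54. ])), (np.float64(-0.1), array([50.3, 54.7]))]
front end 53.17 ty near/far 0.31 -0.05 base below block by -16.5
[[np.float64(-159.0), np.float64(-119.4), np.float64(-39.6), np.float64(0.2)], [np.float64(-158.9), np.float64(-119.4), np.float64(-39.6), np.float64(-0.1)], [np.float64(-158.8), np.float64(-119.4), np.float64(-39.6), np.float64(-0.1)], [np.float64(-158.7), np.float64(-119.2), np.float64(-39.6), np.float64(-0.1)], [np.float64(-158.8), np.float64(-119.1), np.float64(-81.6), np.float64(-39.7), np.float64(0.2)], [np.float64(-39.7), np.float64(0.2)]]
[(np.float64(-158.9), array([-58.6, -57.6])), (np.float64(-119.4), array([-58.7, -57.1])), (np.float64(-39.6), array([-58.1,  54.1])), (np.float64(-0.1), array([50.4, 54.7]))]
```

>>> apply_moves(moves="0 0 0 -0.009 0 0 0;0 0 0 -0.009 0 0 0;0 0 0 -0.004 0 0 0;0 0 0 0 0 0 0")

```text
clock: 27.65
position: [667.4, -113.4, 66.1]
tool_rot: [-0.001, 0.932, 0.362, -0.001]
contact_force: [0.5, -0.2, -1.6]
finger_gap: 6.8
gripper_force: 51.1
```

```bash
python3 rel.py 4
```

```text
t 27.6 pos [ 667.4 -113.4   66.1] xaxis [ 0.737  0.676 -0.002] yaw 42.5 z [-0.003  0.001 -1.   ] F [ 0.5 -0.2 -1.6] M [ 0.05 -0.04  0.  ] gap 6.8 g 51.1 q6 0.51
front end 53.15 ty near/far 0.26 -0.09 base below block by 5.6
[[np.float64(-158.9), np.float64(-119.1), np.float64(-39.3), np.float64(0.2)], [np.float64(-158.6), np.float64(-119.1), np.float64(-39.5), np.float64(0.2)], [np.float64(-159.2), np.float64(-119.1), np.float64(-39.6), np.float64(0.2)], [np.float64(-119.2), np.float64(-39.5), np.float64(0.4)], [np.float64(-119.0), np.float64(-81.8), np.float64(-39.5), np.float64(0.4)], [np.float64(-119.0), np.float64(-39.7)]]
[(np.float64(-158.6), array([-58.3, -57.5])), (np.float64(-119.1), array([-58.8, -57.2])), (np.float64(-39.5), array([-49.6,  53.8])), (np.float64(0.2), array([52.1, 54.5]))]
front end 53.2 ty near/far 0.25 -0.05 base below block by 4.7
[[np.float64(-159.1), np.float64(-119.6), np.float64(-39.8), np.float64(-0.3)], [np.float64(-159.5), np.float64(-119.7), np.float64(-39.9), np.float64(-0.3)], [np.float64(-159.5), np.float64(-119.7), np.float64(-39.9), np.float64(-0.3)], [np.float64(-159.1), np.float64(-119.5), np.float64(-40.1), np.float64(-0.2)], [np.float64(-119.3), np.float64(-82.1), np.float64(-40.0), np.float64(-0.0)], [np.float64(-39.9)]]
[(np.float64(-159.5), array([-58.7, -58.1])), (np.float64(-119.7), array([-58.8, -57.4])), (np.float64(-39.9), array([-50.1,  53.8])), (np.float64(-0.3), array([52.1, 54.4]))]
```

>>> apply_moves(moves="0 0 0 -0.007 0 0 0;0 0 0 -0.007 0 0 0;0 0 0 -0.004 0 0 0;0 0 0 -0.001 0 0 0;0 0 0 0 0 0 0")

```text
clock: 28.25
position: [668.6, -113.8, 48.9]
tool_rot: [0.0, 0.932, 0.362, -0.0]
contact_force: [-0.2, -0.3, -1.2]
finger_gap: 7.1
gripper_force: 51.2
```

Nearly home; a touch more, then release and push down.

>>> apply_moves(moves="0 0 0 -0.002 0 0 0;0 0 0 0 0 0 0")

```text
clock: 28.45
position: [668.6, -113.9, 48.6]
tool_rot: [-0.0, 0.932, 0.362, -0.0]
contact_force: [-3.4, -0.3, 4.7]
finger_gap: 7.3
gripper_force: 52.1
```

>>> apply_moves(moves="0.015 0 0 0 0 0 0;0.022 0 0 0 0 0 0;0.022 0 0 0 0 0 0;0.022 0 0 0.03 0 0 0;0.022 0 0 0.045 0 0 0;0.022 0 0 0.045 0 0 0;0.022 0 0 0.03 0 0 0;0.03 0 0 0 0 0 0")

```text
clock: 29.25
position: [672.1, -114.8, 205.1]
tool_rot: [0.004, 0.932, 0.363, 0.005]
contact_force: [0.3, -0.5, 0.3]
finger_gap: 29.8
gripper_force: 0.0
```

```bash
cat > chk.py <<'E'
from h import *
e=np.array([.738,.675,0]);w=np.array([-.675,.738,0])
s,M=pose(); im,d,inf=shot('wrist','chk'); P=cloud(d,inf); L=(P-s['position'])@M; a=P@e;b=P@w;z=P[...,2]
print('block z',np.median(z[(d>0)&(abs(z-32)<5)&(a>360)&(a<470)&(b>-560)&(b<-345)]))
for k in range(5):
    c=-374.9-40*k; m=(d>0)&(abs(b-c)<9)&(a>350)&(a<478)&(z>40)&(z<95)
    if m.sum()>40:
        t=m&(z>np.percentile(z[m],97)-3); print('groove',k,m.sum(),'crest z',np.percentile(z[m],98).round(1),'b crest',np.median(b[t]).round(1),'a ends',np.percentile(a[m],[.5,99.5]).round(1))
E
python3 chk.py
```

```text
t 29.2 pos [ 672.1 -114.8  205.1] xaxis [0.737 0.676 0.006] yaw 42.5 z [ 0.013 -0.005 -1.   ] F [ 0.3 -0.5  0.3] M [ 0.03 -0.04  0.02] gap 29.8 g 0.0 q6 0.51
block z 28.803351668398932
groove 2 1776 crest z 70.0 b crest -452.9 a ends [366.7 477.6]
groove 4 792 crest z 89.3 b crest -534.7 a ends [382.7 477.6]
```

```bash
sed -i 's/a<478/a<465/' chk.py; python3 chk.py
```

```text
t 29.3 pos [ 670.5 -114.3  201.4] xaxis [0.737 0.676 0.004] yaw 42.5 z [ 0.008 -0.003 -1.   ] F [ 0.6 -0.8 -0.1] M [-0.01  0.02  0.03] gap 30.2 g 0.0 q6 0.51
block z 29.344533505608638
groove 2 1824 crest z 69.9 b crest -453.1 a ends [366.3 462.7]
groove 4 788 crest z 70.4 b crest -533.0 a ends [383.  445.2]
```

>>> apply_moves(moves="0.03 -0.0285 -0.0345 0.002 0 0 -5.36;0.03 -0.0285 -0.0345 0 0 0 -5.36;0.03 -0.0285 -0.0345 0 0 0 -5.36;0.03 -0.0285 -0.0345 0 0 0 -5.36;0.03 -0.0285 -0.0345 0 0 0 -5.36;0.03 -0.0285 -0.0345 -0.02 0 0 -5.36;0.03 -0.0285 -0.0345 -0.03 0 0 -5.36;0.03 0 0 -0.03 0 0 0;0.03 0 0 0 0 0 0;0.03 0 0 0 0 0 0;0.03 0 0 0 0 0 0")

```text
clock: 30.45
position: [472.0, -352.6, 122.2]
tool_rot: [0.001, 0.999, 0.044, 0.0]
contact_force: [-0.2, 0.4, 0.5]
finger_gap: 29.9
gripper_force: 0.0
```

```bash
python3 g.py
```

```text
t 30.4 pos [ 472.  -352.6  122.2] xaxis [0.996 0.088 0.001] yaw 5.1 z [ 0.001 -0.001 -1.   ] F [-0.2  0.4  0.5] M [0.   0.01 0.01] gap 29.9 g 0.0 q6 0.67
level [0.06 0.05 0.  ] then yaw -0.06 total [ 0.06  0.05 -0.06]
1046 L y [1.1 4.7 8.5] x [-31.1  17.8] slope -0.0 crest z 77.7
ends -56.20834532623465 53.137018804918895 mid -1.535663260657877
```

>>> apply_moves(moves="0.03 -0.0011 -0.0047 -0.03 0 0 0;0.03 0 0 -0.03 0 0 0;0.03 0 0 -0.01 0 0 0;0.03 0 0 0 0 0 0;0.015 0 0 0 0 0 0;0 0 0 0 0 0 0;0 0 0 0 0 0 0;0 0 0 0 0 0 0", squeeze=50)

```text
clock: 31.3
position: [471.1, -358.4, 53.3]
tool_rot: [0.001, 0.999, 0.044, 0.001]
contact_force: [0.9, 0.9, 5.3]
finger_gap: 6.9
gripper_force: 51.7
```

>>> apply_moves(moves="0 0 0 0.03 0 0 0;0 0 0 0.045 0 0 0;0 0 0 0.045 0 0 0;0 0.015 0.03 0.03 0 0 5.3;0 0.015 0.045 0 0 0 5.3;0 0.015 0.045 0 0 0 5.3;0 0.015 0.045 0 0 0 5.3;0 0.015 0.045 0 0 0 5.3;0 0.015 0.045 0 0 0 5.3;0 0 0.045 0 0 0 5.6;0 0 0.045 0 0 0 0;0 0 0.02 0 0 0 0")

```text
clock: 32.5
position: [558.9, 11.1, 200.6]
tool_rot: [-0.001, 0.932, 0.363, -0.001]
contact_force: [0.4, -0.2, -0.7]
finger_gap: 7.2
gripper_force: 50.7
```

>>> apply_moves(moves="0 0 0 0 0 0 0;0 0 0 0 0 0 0")

```text
clock: 32.7
position: [559.6, 7.6, 200.9]
tool_rot: [0.0, 0.932, 0.362, -0.001]
contact_force: [-0.3, -0.6, -1.8]
finger_gap: 6.9
gripper_force: 50.7
```

```bash
python3 hold.py
```

```text
t 32.7 pos [559.6   7.6 200.9] xaxis [ 0.738  0.675 -0.001] yaw 42.5 z [-0.001 -0.001 -1.   ] F [-0.3 -0.6 -1.8] M [ 0.03 -0.02 -0.03] gap 6.9 g 50.7 q6 0.66
level [ 0.05 -0.06  0.  ] then yaw -0.02 total [ 0.05 -0.06 -0.02]
TCP a,b 418.1108814518611 -372.05691009348993
tmpl 2794
12 733 y [-2.9  0.8  4.8] z [-24.  -11.7  11.8]
18 343 y [-2.9  1.1  4.8] z [-23.8  10.6  12.1]
24 235 y [-2.8  1.2  4.8] z [ 9.8 11.  12.3]
30 233 y [-2.8  0.8  4.8] z [10.  11.  12.3]
36 244 y [-2.7  1.   4.7] z [ 9.7 11.  12.2]
42 250 y [-2.7  1.   4.7] z [ 9.7 11.1 12.1]
48 324 y [-3.   0.8  4.7] z [ 9.8 11.4 35.9]
66 126 y [-8.6 -0.2  8.6] z [41.6 45.4 49.8]
front end [74.9 74.9 74.9 74.9 74.9]
floor n 2237 blocktop n 22585 block z 32.22265860749178
groove 0 11 b [-380.  -375.8 -371.4] a [459.7 470.3] slope deg -80.4 z 8.0
groove 1 891 b [-420.4 -417.6 -413.1] a [357.1 469.9] slope deg 0.02 z 8.6
groove 3 707 b [-500.9 -500.2 -498.3] a [357.2 469.9] slope deg 0.09 z 12.5
rim -585 [341.9 478.3] [-577.1 -570.1] 1506
rim -555 [342.1 477. ] [-569.9 -566.2] 1437
rim -345 [354.5 486.7] [-343.2 -333.1] 2273
```

>>> apply_moves(moves="0 -0.0012 -0.0038 -0.04 0 0 0;0 0 0 -0.04 0 0 0;0 0 0 -0.032 0 0 0;0 0 0 0 0 0 0;0 0 0 0 0 0 0;0 0 0 0 0 0 0")

```text
clock: 33.35
position: [560.6, 2.8, 91.8]
tool_rot: [0.001, 0.933, 0.361, 0.002]
contact_force: [0.5, 0.2, -0.8]
finger_gap: 6.9
gripper_force: 50.6
```

```bash
python3 rel.py 0
```

```text
t 33.4 pos [560.6   2.8  91.8] xaxis [0.739 0.673 0.002] yaw 42.3 z [ 0.004 -0.001 -1.   ] F [ 0.5  0.2 -0.8] M [ 0.   -0.05  0.01] gap 6.9 g 50.6 q6 0.66
front end 54.01 ty near/far 0.34 0.21 base below block by -19.8
[[np.float64(-0.7), np.float64(37.6), np.float64(117.2)], [np.float64(-0.7), np.float64(37.7), np.float64(117.4), np.float64(160.7)], [np.float64(-0.7), np.float64(37.5), np.float64(117.0)], [np.float64(-0.7), np.float64(37.5), np.float64(117.1)], [np.float64(-1.3), np.float64(37.5), np.float64(79.5), np.float64(117.1)], [np.float64(-2.4), np.float64(37.3), np.float64(117.1)]]
[(np.float64(-0.7), array([50.7, 54.5])), (np.float64(37.7), array([-57. ,  53.9])), (np.float64(117.4), array([-58. , -56.9])), (np.float64(160.7), array([54.4, 56. ]))]
front end 54.0 ty near/far 0.35 0.21 base below block by -20.2
[[np.float64(-0.7), np.float64(37.5), np.float64(117.3)], [np.float64(-0.7), np.float64(37.6), np.float64(116.9), np.float64(160.3)], [np.float64(-0.7), np.float64(37.6), np.float64(117.3)], [np.float64(-0.7), np.float64(37.5), np.float64(117.1)], [np.float64(-1.0), np.float64(37.5), np.float64(79.1), np.float64(117.1)], [np.float64(37.4), np.float64(116.8)]]
[(np.float64(-0.7), array([50.7, 54.1])), (np.float64(37.6), array([-56.5,  53.8])), (np.float64(116.9), array([-58.1, -57.4])), (np.float64(160.3), array([54.1, 56. ]))]
```

>>> apply_moves(moves="0 -0.0025 0.0015 -0.006 0 0 0;0 0 0 -0.006 0 0 0;0 0 0 0 0 0 0;0 0 0 0 0 0 0")

```text
clock: 33.85
position: [555.8, 5.4, 76.8]
tool_rot: [-0.0, 0.932, 0.362, -0.001]
contact_force: [-0.9, 0.0, -2.0]
finger_gap: 6.9
gripper_force: 50.7
```

```bash
python3 rel.py 0
```

```text
t 33.9 pos [555.8   5.4  76.8] xaxis [ 0.738  0.674 -0.001] yaw 42.4 z [-0.001 -0.    -1.   ] F [-0.9  0.  -2. ] M [-0.01  0.02  0.01] gap 6.9 g 50.7 q6 0.66
front end 54.01 ty near/far 0.37 0.33 base below block by -4.5
[[np.float64(1.9), np.float64(43.1), np.float64(122.6)], [np.float64(1.9), np.float64(43.2), np.float64(122.7)], [np.float64(1.9), np.float64(43.0), np.float64(122.8)], [np.float64(1.8), np.float64(43.0), np.float64(122.6)], [np.float64(1.8), np.float64(42.9), np.float64(85.9), np.float64(122.4)], [np.float64(3.1), np.float64(42.9), np.float64(122.5)]]
[(np.float64(1.9), array([51.9, 56.6])), (np.float64(43.2), array([-55.7,  56. ])), (np.float64(122.7), array([-56.3, -55.3]))]
front end 54.01 ty near/far 0.36 0.24 base below block by -4.8
[[np.float64(1.6), np.float64(42.8), np.float64(122.1)], [np.float64(1.9), np.float64(42.8), np.float64(122.5)], [np.float64(1.9), np.float64(42.8), np.float64(122.5)], [np.float64(1.8), np.float64(42.7), np.float64(122.5)], [np.float64(1.8), np.float64(42.7), np.float64(85.4), np.float64(122.5)], [np.float64(2.8), np.float64(42.8), np.float64(122.4)]]
[(np.float64(1.9), array([51.9, 56.6])), (np.float64(42.8), array([-55.9,  55.9])), (np.float64(122.5), array([-56.6, -55.2]))]
```

>>> apply_moves(moves="0 0.0023 -0.001 0 0 0 0;0 0 0 0 0 0 0;0 0 0 0 0 0 0;0 0 0 0 0 0 0")

```text
clock: 34.35
position: [558.5, 4.3, 77.2]
tool_rot: [0.0, 0.932, 0.362, -0.0]
contact_force: [-0.1, 0.7, -1.5]
finger_gap: 7.3
gripper_force: 50.7
```

```bash
python3 rel.py 0
```

```text
t 34.4 pos [558.5   4.3  77.2] xaxis [ 0.739  0.674 -0.   ] yaw 42.4 z [-0. -0. -1.] F [-0.1  0.7 -1.5] M [-0.02 -0.05 -0.03] gap 7.3 g 50.7 q6 0.66
front end 54.02 ty near/far 0.35 0.22 base below block by -5.0
[[np.float64(0.4), np.float64(40.3), np.float64(120.2)], [np.float64(0.4), np.float64(40.3), np.float64(120.0), np.float64(164.5)], [np.float64(0.4), np.float64(40.3), np.float64(119.9)], [np.float64(0.4), np.float64(40.2), np.float64(119.8)], [np.float64(0.4), np.float64(40.2), np.float64(82.7), np.float64(119.7)], [np.float64(0.2), np.float64(40.2), np.float64(119.9)]]
[(np.float64(0.4), array([51.8, 55.4])), (np.float64(40.3), array([-55.3,  54.8])), (np.float64(120.0), array([-57.6, -56.3])), (np.float64(164.5), array([54.8, 56.7]))]
front end 54.0 ty near/far 0.34 0.22 base below block by -5.1
[[np.float64(0.4), np.float64(40.4), np.float64(119.9)], [np.float64(0.4), np.float64(40.3), np.float64(119.7), np.float64(164.2)], [np.float64(0.4), np.float64(40.3), np.float64(119.8)], [np.float64(0.4), np.float64(40.2), np.float64(120.0)], [np.float64(0.4), np.float64(40.3), np.float64(82.4), np.float64(119.9)], [np.float64(0.4), np.float64(40.2), np.float64(119.9)]]
[(np.float64(0.4), array([51.8, 55.4])), (np.float64(40.3), array([-55.2,  54.8])), (np.float64(119.7), array([-57.3, -56.1])), (np.float64(164.2), array([54.9, 56.8]))]
```

>>> apply_moves(moves="0 0 0 -0.007 0 0 0;0 0 0 -0.007 0 0 0;0 0 0 -0.007 0 0 0;0 0 0 -0.004 0 0 0;0 0 0 -0.002 0 0 0;0 0 0 0 0 0 0")

```text
clock: 35.05
position: [558.4, 4.3, 49.9]
tool_rot: [-0.0, 0.932, 0.361, -0.0]
contact_force: [0.3, -0.5, -1.6]
finger_gap: 7.1
gripper_force: 50.7
```

>>> apply_moves(moves="0 0 0 -0.002 0 0 0;0 0 0 0 0 0 0")

```text
clock: 35.25
position: [559.0, 4.2, 49.3]
tool_rot: [0.0, 0.932, 0.362, 0.0]
contact_force: [-1.8, -0.1, 3.9]
finger_gap: 7.0
gripper_force: 51.4
```

>>> apply_moves(moves="0.015 0 0 0 0 0 0;0.022 0 0 0 0 0 0;0.022 0 0 0 0 0 0;0.022 0 0 0.03 0 0 0;0.022 0 0 0.045 0 0 0;0.022 0 0 0.045 0 0 0;0.022 0 0 0.03 0 0 0;0.03 0 0 0 0 0 0;0.03 0 0 0 0 0 0")

```text
clock: 36.15
position: [558.2, 4.6, 198.3]
tool_rot: [-0.0, 0.932, 0.362, -0.0]
contact_force: [-0.2, 0.9, 0.4]
finger_gap: 30.1
gripper_force: 0.0
```

```bash
python3 chk.py
```

```text
t 36.1 pos [558.2   4.6 198.3] xaxis [0.739 0.674 0.   ] yaw 42.4 z [-0.  0. -1.] F [-0.2  0.9  0.4] M [-0.01  0.05  0.  ] gap 30.1 g 0.0 q6 0.66
block z 30.456096847032995
groove 0 734 crest z 71.8 b crest -373.5 a ends [361.7 433.5]
groove 2 1899 crest z 71.0 b crest -453.2 a ends [367.4 463.5]
groove 4 2218 crest z 71.3 b crest -533.6 a ends [380.4 445.2]
```

>>> apply_moves(moves="0.03 -0.0087 -0.0444 0 0 0 -4.16;0.03 -0.0087 -0.0444 0 0 0 -4.16;0.03 -0.0087 -0.0444 0 0 0 -4.16;0.03 -0.0087 -0.0444 0 0 0 -4.16;0.03 -0.0087 -0.0444 0 0 0 -4.16;0.03 -0.0087 -0.0444 0 0 0 -4.16;0.03 -0.0087 -0.0444 0 0 0 -4.16;0.03 -0.0087 -0.0444 -0.02 0 0 -4.16;0.03 -0.0087 -0.0444 -0.03 0 0 -4.16;0.03 0 0 -0.03 0 0 0;0.03 0 0 0 0 0 0;0.03 0 0 0 0 0 0")

```text
clock: 37.4
position: [479.8, -390.2, 118.1]
tool_rot: [-0.002, 0.999, 0.043, -0.002]
contact_force: [-0.1, -0.3, -0.6]
finger_gap: 29.6
gripper_force: 0.0
```

```bash
python3 g.py
```

```text
t 37.4 pos [ 479.8 -390.2  118.1] xaxis [ 0.996  0.086 -0.003] yaw 5.0 z [-0.004  0.004 -1.   ] F [-0.1 -0.3 -0.6] M [-0.02 -0.04 -0.  ] gap 29.6 g 0.0 q6 0.64
level [-0.26 -0.22  0.  ] then yaw 0.04 total [-0.26 -0.22  0.04]
1539 L y [ 7.3 11.2 15.3] x [-33.8  30.6] slope -0.8 crest z 79.1
ends -52.364424513894576 57.57666439716001 mid 2.6061199416327163
```

>>> apply_moves(moves="0.03 0.0025 -0.009 0 -0.26 -0.22 0;0.03 0 0 0 0 0 0;0.03 0 0 0 0 0 0")

```text
clock: 37.75
position: [484.2, -401.2, 122.1]
tool_rot: [0.003, 0.999, 0.043, 0.002]
contact_force: [-1.1, -0.7, 0.2]
finger_gap: 29.9
gripper_force: 0.0
```

```bash
python3 g.py
```

```text
t 37.8 pos [ 484.2 -401.2  122.1] xaxis [0.996 0.087 0.005] yaw 5.0 z [ 0.005 -0.006 -1.   ] F [-1.1 -0.7  0.2] M [ 0.01  0.02 -0.  ] gap 29.9 g 0.0 q6 0.63
level [0.36 0.3  0.  ] then yaw 0.02 total [0.36 0.3  0.02]
1325 L y [-5.6 -1.7  2.3] x [-35.6  23. ] slope -0.7 crest z 76.6
ends -57.63826146550722 51.8664302189569 mid -2.88591562327516
```

>>> apply_moves(moves="0.03 -0.0025 0.0015 -0.03 0.3 0.25 0;0.03 0 0 -0.03 0 0 0;0.03 0 0 -0.01 0 0 0;0.03 0 0 0 0 0 0;0.015 0 0 0 0 0 0;0 0 0 0 0 0 0;0 0 0 0 0 0 0;0 0 0 0 0 0 0", squeeze=50)

```text
clock: 38.6
position: [481.8, -400.4, 52.5]
tool_rot: [0.001, 0.999, 0.043, 0.001]
contact_force: [0.6, -0.1, 4.7]
finger_gap: 7.0
gripper_force: 50.9
```

>>> apply_moves(moves="0 0 0 0.03 0 0 0;0 0 0 0.045 0 0 0;0 0 0 0.045 0 0 0;0 0.018 0.03 0.03 0 0 5.3;0 0.018 0.048 0 0 0 5.3;0 0.018 0.048 0 0 0 5.3;0 0.018 0.048 0 0 0 5.3;0 0.018 0.048 0 0 0 5.3;0 0.012 0.048 0 0 0 5.3;0 0 0.048 0 0 0 5.6;0 0 0.048 0 0 0 0;0 0 0.008 0 0 0 0")

```text
clock: 39.8
position: [580.2, -25.2, 200.2]
tool_rot: [-0.001, 0.932, 0.364, -0.001]
contact_force: [0.0, 0.2, -1.0]
finger_gap: 7.1
gripper_force: 50.3
```

>>> apply_moves(moves="0 0 0 0 0 0 0;0 0 0 0 0 0 0;0 0 0 0 0 0 0")

```text
clock: 40.1
position: [581.2, -31.7, 200.5]
tool_rot: [-0.0, 0.933, 0.36, -0.001]
contact_force: [0.4, -0.1, -0.8]
finger_gap: 6.8
gripper_force: 50.3
```

```bash
python3 hold.py | head -15
```

```text
t 40.1 pos [581.2 -31.7 200.5] xaxis [ 0.74   0.672 -0.001] yaw 42.2 z [-0.001 -0.    -1.   ] F [ 0.4 -0.1 -0.8] M [-0.03 -0.01 -0.03] gap 6.8 g 50.3 q6 0.61
level [ 0.02 -0.07  0.  ] then yaw 0.2 total [ 0.02 -0.07  0.2 ]
TCP a,b 407.5167842133675 -415.66118373791437
tmpl 2602
12 308 y [-3.5  0.5  4.2] z [-24.4 -23.1 -21.6]
18 470 y [-3.5  0.2  4.2] z [-22.9 -19.8 -15.7]
24 433 y [-3.6  0.2  4. ] z [-16.7 -12.8  -8.8]
30 378 y [-3.4  0.4  4.2] z [-9.4 -5.5 -1.8]
36 346 y [-3.5  0.2  4. ] z [-2.4  1.7  5.8]
42 308 y [-3.7  0.2  4.1] z [ 5.   8.7 12.9]
48 283 y [-3.4  0.2  4.2] z [12.3 16.  20.4]
54 76 y [-3.1  0.2  3.7] z [19.  26.7 40.2]
front end [54.7 54.7 54.7 54.7 54.8]
floor n 1441 blocktop n 24940 block z 32.123550685905116
groove 1 116 b [-419.6 -414.2 -409.6] a [451.3 471.4] slope deg 1.56 z 8.2
```

>>> apply_moves(moves="0 0.0043 0.0046 -0.04 0 0 0.2;0 0 0 -0.04 0 0 0;0 0 0 -0.035 0 0 0;0 0 0 0 0 0 0;0 0 0 0 0 0 0;0 0 0 0 0 0 0")

```text
clock: 40.75
position: [587.4, -26.5, 88.3]
tool_rot: [0.001, 0.932, 0.362, 0.001]
contact_force: [0.1, -1.1, -1.7]
finger_gap: 7.2
gripper_force: 50.2
```

```bash
python3 rel.py 1
```

```text
t 40.8 pos [587.4 -26.5  88.3] xaxis [0.737 0.676 0.002] yaw 42.5 z [ 0.003 -0.001 -1.   ] F [ 0.1 -1.1 -1.7] M [-0.   -0.04  0.02] gap 7.2 g 50.2 q6 0.61
front end 54.62 ty near/far 0.27 0.19 base below block by -16.3
[[np.float64(-42.4), np.float64(-0.4), np.float64(77.9)], [np.float64(-42.6), np.float64(-0.5), np.float64(77.9)], [np.float64(-42.5), np.float64(-0.7), np.float64(40.7), np.float64(77.9)], [np.float64(-42.4), np.float64(-0.7), np.float64(40.2), np.float64(77.8)], [np.float64(-42.5), np.float64(-0.9), np.float64(39.1), np.float64(77.7)], [np.float64(-1.8), np.float64(77.9)]]
[(np.float64(-42.6), array([53.5, 54.7])), (np.float64(-0.5), array([52.2, 54.7])), (np.float64(77.9), array([-58.5,  49.6]))]
front end 54.62 ty near/far 0.29 0.19 base below block by -16.6
[[np.float64(-42.7), np.float64(-0.4), np.float64(77.9)], [np.float64(-42.6), np.float64(-0.4), np.float64(77.8), np.float64(120.0)], [np.float64(-42.5), np.float64(-0.7), np.float64(40.8), np.float64(78.0)], [np.float64(-42.4), np.float64(-0.7), np.float64(40.1), np.float64(77.9)], [np.float64(-42.6), np.float64(-0.7), np.float64(39.2), np.float64(77.9)], [np.float64(77.7)]]
[(np.float64(-42.6), array([53.3, 54.1])), (np.float64(-0.4), array([52.1, 54.1])), (np.float64(77.8), array([-58.4,  53.4])), (np.float64(120.0), array([53.7, 55.5]))]
```

>>> apply_moves(moves="0 -0.0025 0.0008 -0.006 0 0 0;0 0 0 -0.005 0 0 0;0 0 0 0 0 0 0;0 0 0 0 0 0 0;0 0 0 0 0 0 0")

```text
clock: 41.35
position: [583.0, -24.6, 74.6]
tool_rot: [-0.0, 0.932, 0.363, -0.001]
contact_force: [-0.2, -0.0, -1.3]
finger_gap: 6.9
gripper_force: 50.2
```

```bash
python3 rel.py 1
```

```text
t 41.4 pos [583.  -24.6  74.6] xaxis [ 0.737  0.676 -0.001] yaw 42.5 z [-0.001  0.    -1.   ] F [-0.2 -0.  -1.3] M [-0.02 -0.03 -0.01] gap 6.9 g 50.2 q6 0.61
front end 54.63 ty near/far 0.28 0.19 base below block by -2.4
[[np.float64(-37.9), np.float64(1.3), np.float64(82.4)], [np.float64(-38.0), np.float64(1.3), np.float64(82.3), np.float64(126.8)], [np.float64(-38.0), np.float64(1.5), np.float64(46.1), np.float64(82.5)], [np.float64(-37.9), np.float64(1.5), np.float64(45.3), np.float64(82.3)], [np.float64(-37.9), np.float64(1.7), np.float64(44.3), np.float64(82.3)], [np.float64(82.3)]]
[(np.float64(-38.0), array([55.7, 56.7])), (np.float64(1.3), array([53. , 56.6])), (np.float64(82.3), array([-55.5, -55.4])), (np.float64(126.8), array([56. , 57.4]))]
front end 54.63 ty near/far 0.3 0.29 base below block by -2.4
[[np.float64(-38.0), np.float64(1.3), np.float64(82.4)], [np.float64(-38.0), np.float64(1.3), np.float64(82.4), np.float64(126.7)], [np.float64(-38.0), np.float64(1.3), np.float64(46.0), np.float64(82.6)], [np.float64(-38.0), np.float64(1.5), np.float64(45.3), np.float64(82.2)], [np.float64(-38.0), np.float64(1.8), np.float64(44.3), np.float64(82.3)], [np.float64(82.5)]]
[(np.float64(-38.0), array([55.8, 56.7])), (np.float64(1.3), array([53. , 56.7])), (np.float64(82.4), array([-56., -56.])), (np.float64(126.7), array([55.9, 57.4]))]
```

>>> apply_moves(moves="0 0.0019 -0.001 0 0 0 0;0 0 0 0 0 0 0;0 0 0 0 0 0 0;0 0 0 0 0 0 0")

```text
clock: 41.85
position: [584.8, -25.7, 74.6]
tool_rot: [-0.0, 0.932, 0.363, -0.001]
contact_force: [-0.1, -0.3, -0.9]
finger_gap: 7.3
gripper_force: 50.2
```

```bash
python3 rel.py 1
```

```text
t 41.9 pos [584.8 -25.7  74.6] xaxis [ 0.737  0.676 -0.001] yaw 42.5 z [-0.001  0.    -1.   ] F [-0.1 -0.3 -0.9] M [ 0.    0.03 -0.05] gap 7.3 g 50.2 q6 0.61Traceback (most recent call last):
  File "rel.py", line 20, in <module>
    ex=[(c,np.percentile(L[fl&(abs(L[...,1]-c)<3)][:,0],[1,99]).round(1)) for c in gs[1]]
           ~~~~~~~~~~~~~^^^^^^^^^^^^^^^^^^^^^^^^^^^^^^^^^^^^^^^
    return _quantile_unchecked(
        a, q, axis, out, overwrite_input, method, keepdims, weights)
    return _ureduce(a,
                    func=_quantile_ureduce_func,
    ...<5 lines>...
                    overwrite_input=overwrite_input,
                    method=method)
    r = func(a, **kwargs)
    result = _quantile(arr,
                       quantiles=q,
    ...<2 lines>...
                       out=out,
                       weights=wgt)
    slices_having_nans = np.isnan(arr[-1, ...])
                                  ~~~^^^^^^^^^
IndexError: index -1 is out of bounds for axis 0 with size 0
```

>>> apply_moves(moves="0 0 0 -0.005 0 0 0;0 0 0 -0.003 0 0 0;0 0 0 0 0 0 0")

```text
clock: 42.2
position: [584.2, -25.5, 65.6]
tool_rot: [-0.001, 0.932, 0.363, -0.001]
contact_force: [0.9, 0.0, -0.9]
finger_gap: 7.1
gripper_force: 50.2
```

>>> apply_moves(moves="0 0 0 -0.007 0 0 0;0 0 0 -0.006 0 0 0;0 0 0 -0.003 0 0 0;0 0 0 -0.001 0 0 0;0 0 0 0 0 0 0")

```text
clock: 42.7
position: [584.6, -25.6, 49.2]
tool_rot: [-0.0, 0.932, 0.363, -0.001]
contact_force: [-0.2, 0.2, -1.3]
finger_gap: 6.9
gripper_force: 50.3
```

>>> apply_moves(moves="0 0 0 -0.0015 0 0 0;0 0 0 0 0 0 0")

```text
clock: 42.9
position: [585.2, -25.7, 48.6]
tool_rot: [0.0, 0.932, 0.363, -0.0]
contact_force: [-0.9, -0.0, 0.7]
finger_gap: 7.1
gripper_force: 50.5
```

>>> apply_moves(moves="0 0 0 -0.001 0 0 0;0 0 0 0 0 0 0;0.015 0 0 0 0 0 0;0.022 0 0 0 0 0 0;0.022 0 0 0 0 0 0;0.022 0 0 0.03 0 0 0;0.022 0 0 0.045 0 0 0;0.022 0 0 0.045 0 0 0;0.022 0 0 0.03 0 0 0;0.0 0 0 0 0 0 0;0.0 0 0 0 0 0 0;0.0 0 0 0 0 0 0")

```text
clock: 44.1
position: [583.7, -25.4, 195.0]
tool_rot: [-0.001, 0.932, 0.363, -0.002]
contact_force: [0.1, 0.5, 0.8]
finger_gap: -0.0
gripper_force: 0.0
```

```bash
python3 chk.py; python3 lid.py
```

```text
t 44.1 pos [583.7 -25.4 195. ] xaxis [ 0.737  0.676 -0.003] yaw 42.5 z [-0.005  0.001 -1.   ] F [0.1 0.5 0.8] M [ 0.   -0.02  0.01] gap -0.0 g 0.0 q6 0.61
block z 31.747321576151137
groove 0 1077 crest z 73.2 b crest -374.9 a ends [350.  433.8]
groove 1 1114 crest z 72.9 b crest -414.6 a ends [366.2 459.1]
groove 2 1622 crest z 72.5 b crest -454.2 a ends [350.  464.8]
groove 3 123 crest z 77.6 b crest -496.7 a ends [350.  350.6]
groove 4 2178 crest z 73.3 b crest -534.6 a ends [350.  446.3]
t 44.1 pos [583.6 -25.4 194.6] xaxis [ 0.737  0.676 -0.003] yaw 42.5 z [-0.005  0.001 -1.   ] F [ 0.   0.2 -0. ] M [-0.    0.01  0.03] gap -0.0 g 0.0 q6 0.61
TCP a 413.52519361421787 b -412.630261157757 pitch -0.2
scene 0.87 399
angle from hinge [1.429 1.663 1.719] a [480. 513.] z [101. 239.]
top 0.85 793
angle from hinge [1.43  1.656 1.71 ] a [481. 513.] z [102. 237.]
```

>>> apply_moves(moves="0 0 0 0.045 0 0 0;0 0 0 0.045 0 0 0;0 0 0 0.02 0 0 0;0 0.031 0.015 0 0 0 0;0 0.031 0.015 0 0 0 0;0 0.031 0.015 0 0 0 0;0 0.03 0.014 0 0 0 0;0 0 0 0 0 0 0;0 0 0 0 0 0 0")

```text
clock: 45.25
position: [707.7, 33.6, 305.4]
tool_rot: [-0.001, 0.932, 0.363, -0.002]
contact_force: [-0.6, 0.3, 0.4]
finger_gap: -0.2
gripper_force: 0.0
```

```bash
python3 - <<'E'
from h import *
s,M=pose(); p=s['position']; e=np.array([.738,.675,0]);w=np.array([-.675,.738,0]); print(p@e,p@w)
H=np.array([489.3,88]);C=lambda t:H+118*np.array([-np.cos(t),np.sin(t)])+np.array([11,2])
c=C(1.74);print('start',c)
for i,t in enumerate(np.arange(1.64,-.01,-.1)):
    q=C(max(t,0));d=(q-c)/1000;c=q;print('0 %.4f %.4f %.4f 0 0 0;'%(d[0]*.738,d[0]*.675,d[1]),end='\n' if i==7 else '')
print(c)
E
```

```text
t 45.2 pos [707.7  33.6 305.4] xaxis [ 0.736  0.677 -0.003] yaw 42.6 z [-0.004 -0.    -1.   ] F [-0.6  0.3  0.4] M [-0.04 -0.01  0.  ] gap -0.2 g 0.0 q6 0.73
544.9315285309136 -452.91464343055645
start [520.17089886 206.3148631 ]
0 -0.0086 -0.0079 0.0014 0 0 0;0 -0.0087 -0.0080 0.0002 0 0 0;0 -0.0087 -0.0079 -0.0010 0 0 0;0 -0.0086 -0.0078 -0.0021 0 0 0;0 -0.0084 -0.0076 -0.0033 0 0 0;0 -0.0081 -0.0074 -0.0044 0 0 0;0 -0.0077 -0.0071 -0.0055 0 0 0;0 -0.0073 -0.0067 -0.0065 0 0 0;
0 -0.0068 -0.0062 -0.0074 0 0 0;0 -0.0062 -0.0057 -0.0083 0 0 0;0 -0.0055 -0.0051 -0.0091 0 0 0;0 -0.0048 -0.0044 -0.0098 0 0 0;0 -0.0041 -0.0037 -0.0104 0 0 0;0 -0.0033 -0.0030 -0.0109 0 0 0;0 -0.0025 -0.0023 -0.0113 0 0 0;0 -0.0016 -0.0015 -0.0116 0 0 0;0 -0.0008 -0.0007 -0.0117 0 0 0;[382.39438741  94.71874143]
```

>>> apply_moves(moves="0 0 0 -0.035 0 0 0;0 0 0 -0.035 0 0 0;0 0 0 -0.029 0 0 0;0 0 0 0 0 0 0;0 -0.009 -0.0083 0 0 0 0;0 -0.0092 -0.0084 0 0 0 0;0 -0.0086 -0.0079 0.0014 0 0 0;0 -0.0087 -0.0080 0.0002 0 0 0;0 -0.0087 -0.0079 -0.0010 0 0 0;0 0 0 0 0 0 0")

```text
clock: 46.25
position: [662.6, -8.6, 209.4]
tool_rot: [0.0, 0.932, 0.362, -0.001]
contact_force: [0.1, -0.8, 0.6]
finger_gap: 0.1
gripper_force: 0.0
```

```bash
python3 lid.py
```

```text
t 46.2 pos [662.6  -8.6 209.4] xaxis [ 0.738  0.675 -0.001] yaw 42.5 z [-0.001 -0.001 -1.   ] F [ 0.1 -0.8  0.6] M [ 0.02 -0.01  0.05] gap 0.1 g 0.0 q6 0.66
TCP a 483.24522305407186 b -453.5950606091747 pitch -0.1
scene 0.76 597
angle from hinge [1.371 1.417 1.429] a [460. 487.] z [100. 237.]
top 0.63 204
angle from hinge [1.194 1.37  1.418] a [459. 478.] z [ 99. 236.]
```

>>> apply_moves(moves="0 -0.0086 -0.0078 -0.0021 0 0 0;0 -0.0084 -0.0076 -0.0033 0 0 0;0 -0.0081 -0.0074 -0.0044 0 0 0;0 -0.0077 -0.0071 -0.0055 0 0 0;0 -0.0073 -0.0067 -0.0065 0 0 0;0 -0.0068 -0.0062 -0.0074 0 0 0;0 -0.0062 -0.0057 -0.0083 0 0 0;0 -0.0055 -0.0051 -0.0091 0 0 0;0 0 0 0 0 0 0")

```text
clock: 47.35
position: [603.1, -61.1, 159.6]
tool_rot: [-0.001, 0.932, 0.362, -0.002]
contact_force: [0.2, -1.0, -0.9]
finger_gap: -0.0
gripper_force: 0.0
```

```bash
python3 lid.py
```

```text
t 47.4 pos [603.1 -61.1 159.6] xaxis [ 0.737  0.676 -0.003] yaw 42.5 z [-0.006  0.001 -1.   ] F [ 0.2 -1.  -0.9] M [0.   0.01 0.07] gap -0.0 g 0.0 q6 0.56
TCP a 403.8047703694394 b -452.17882829194906 pitch -0.2
scene 0.77 2070
angle from hinge [0.605 0.635 0.695] a [368. 483.] z [ 94. 175.]
top 0.62 342
angle from hinge [0.567 0.617 0.641] a [364. 480.] z [ 95. 176.]
```

>>> apply_moves(moves="0 -0.0048 -0.0044 -0.0098 0 0 0;0 -0.0041 -0.0037 -0.0104 0 0 0;0 -0.0033 -0.0030 -0.0109 0 0 0;0 -0.0025 -0.0023 -0.0113 0 0 0;0 -0.0016 -0.0015 -0.0116 0 0 0;0 -0.0008 -0.0007 -0.009 0 0 0;0 0 0 -0.003 0 0 0;0 0 0 -0.002 0 0 0;0 0 0 0 0 0 0")

```text
clock: 48.45
position: [587.9, -76.2, 93.9]
tool_rot: [-0.0, 0.932, 0.363, -0.001]
contact_force: [0.4, -0.7, -1.1]
finger_gap: -0.0
gripper_force: 0.0
```

```bash
python3 lid.py|tail -6
```

```text
t 48.5 pos [587.9 -76.2  93.9] xaxis [ 0.737  0.676 -0.001] yaw 42.6 z [-0.001  0.    -1.   ] F [ 0.4 -0.7 -1.1] M [-0.01  0.   -0.01] gap -0.0 g 0.0 q6 0.53
TCP a 382.41913392222574 b -453.08712955667914 pitch -0.1
scene 0.85 1030
angle from hinge [0.029 0.057 0.231] a [343. 484.] z [91. 95.]
top 0.59 89
angle from hinge [0.03  0.171 0.436] a [343. 485.] z [91. 94.]
```

Almost shut; press down in small steps.

>>> apply_moves(moves="0 0 0 -0.002 0 0 0;0 0 0 -0.002 0 0 0;0 0 0 -0.001 0 0 0;0 0 0 0 0 0 0")

```text
clock: 49.05
position: [588.5, -76.5, 91.9]
tool_rot: [-0.0, 0.932, 0.363, -0.0]
contact_force: [-4.5, 2.5, 11.0]
finger_gap: 0.3
gripper_force: 5.7
```

>>> apply_moves(moves="0 0 0 -0.001 0 0 0;0 0 0 -0.0005 0 0 0;0 0 0 0 0 0 0")

```text
clock: 49.35
position: [588.5, -76.5, 91.8]
tool_rot: [-0.0, 0.932, 0.363, -0.001]
contact_force: [-8.0, 2.7, 17.7]
finger_gap: 0.3
gripper_force: 8.7
```

>>> apply_moves(moves="0 0 0 0.03 0 0 0;0 0 0 0.04 0 0 0;0 -0.02 -0.03 0.045 0 0 0;0 -0.03 -0.04 0.045 0 0 0;0 -0.03 -0.04 0.03 0 0 0;0 -0.03 -0.04 0 0 0 0;0 -0.03 -0.04 0 0 0 0;0 -0.02 -0.04 0 0 0 0;0 0 -0.04 0 0 0 0;0 0 -0.04 0 0 0 0;0 0 0 0 0 0 0;0 0 0 0 0 0 0")

```text
clock: 50.55
position: [442.1, -366.8, 255.3]
tool_rot: [-0.001, 0.932, 0.362, -0.001]
contact_force: [-0.2, 0.2, -0.8]
finger_gap: -0.1
gripper_force: 0.0
```

```bash
python3 - <<'E'
from h import *
pose(); e=np.array([.738,.675,0]);w=np.array([-.675,.738,0])
for cam in ('top','scene'):
    im,d,inf=shot(cam,'fin_'+cam); P=cloud(d,inf); a=P@e;b=P@w;z=P[...,2]
    k=(d>0)&(abs(z-88)<12)
    for A in (352,380,410,440,470):
        f=lambda lo,hi:(np.median(z[k&(abs(a-A)<7)&(b>lo)&(b<hi)]).round(1),(k&(abs(a-A)<7)&(b>lo)&(b<hi)).sum())
        print(cam,A,'lid',f(-555,-350),'cheeks',f(-575,-567),f(-342,-333))
    for t in ['scraper','rack','bisque_bowl','slip_jar','clay_lump','template_a']:
        for x in manip.silhouettes(t,cam)[:2]:
            if x['p']>.4:
                Q=P[x['region']&(d>0)]; print(t,round(x['p'],2),np.median(Q,0).round(),np.percentile(Q,2,axis=0).round(),np.percentile(Q,98,axis=0).round())
E
```

```text
t 50.5 pos [ 442.1 -366.8  255.3] xaxis [ 0.738  0.675 -0.   ] yaw 42.5 z [-0.002  0.001 -1.   ] F [-0.2  0.2 -0.8] M [-0.    0.03 -0.  ] gap -0.1 g 0.0 q6 -0.04
top 352 lid (np.float64(87.3), np.int64(367)) cheeks (np.float64(86.9), np.int64(12)) (np.float64(88.4), np.int64(16))
top 380 lid (np.float64(87.6), np.int64(362)) cheeks (np.float64(87.7), np.int64(10)) (np.float64(88.7), np.int64(14))
top 410 lid (np.float64(87.8), np.int64(360)) cheeks (np.float64(87.0), np.int64(14)) (np.float64(88.9), np.int64(14))
top 440 lid (np.float64(87.6), np.int64(354)) cheeks (np.float64(88.6), np.int64(11)) (np.float64(87.8), np.int64(12))
top 470 lid (np.float64(88.2), np.int64(353)) cheeks (np.float64(86.7), np.int64(12)) (np.float64(87.3), np.int64(14))
scraper 0.62 [479. 149.  12.] [453.  36.   3.] [512. 223.  20.]
rack 0.81 [ 485. -353.   12.] [ 410. -453.    6.] [ 538. -283.   48.]
bisque_bowl 0.83 [774.  -1.  16.] [719. -51.   3.] [815.  44.  44.]
slip_jar 0.73 [ 663. -253.   86.] [ 638. -285.   18.] [ 696. -225.   92.]
clay_lump 0.55 [635. 262.  26.] [590. 169.  -2.] [650. 280. 341.]
s
[... 447 characters left out ...]
p.float64(89.9), np.int64(16))
scene 470 lid (np.float64(90.7), np.int64(236)) cheeks (np.float64(88.9), np.int64(7)) (np.float64(89.1), np.int64(13))
scraper 0.57 [476. 138.  14.] [451.  41.   3.] [509. 222.  21.]
rack 0.79 [ 470. -360.   14.] [ 409. -461.    6.] [ 535. -282.   49.]
rack 0.63 [576.  -9.  89.] [ 481. -157.    8.] [716.  81.  94.]
bisque_bowl 0.5 [743. -39.  35.] [714. -51.  16.] [765.   5.  47.]
slip_jar 0.56 [ 652. -243.   76.] [ 637. -281.   10.] [ 694. -225.   93.]
clay_lump 0.64 [647. 260.  30.] [628. 227.  10.] [677. 281.  43.]
template_a 0.69 [ 652. -243.   72.] [ 635. -345.    2.] [ 699. -194.   93.]
template_a 0.5 [576.  -9.  89.] [ 481. -157.    9.] [714.  80.  94.]
```

```bash
python3 - <<'E'
from h import *
for cam in ('top','scene'):
    im,d,inf=shot(cam); P=cloud(d,inf)
    Q=P[manip.silhouettes('scraper',cam)[0]['region']&(d>0)]; Q=Q[Q[:,2]>3]
    c=Q[:,:2].mean(0); U,S,V=np.linalg.svd(Q[:,:2]-c); u=V[0]; u=u if u[1]>0 else -u; s=(Q[:,:2]-c)@u; t=(Q[:,:2]-c)@np.array([-u[1],u[0]])
    for lo in range(-100,110,20):
        k=(s>lo)&(s<lo+20)
        if k.sum()>8: print(cam,lo,k.sum(),'w',np.ptp(t[k]).round(),'z',np.median(Q[k,2]).round(1),'roll slope',np.polyfit(t[k],Q[k,2],1)[0].round(2))
    print(c,u)
E
```

```text
top -100 46 w 19.0 z 15.6 roll slope 0.13
top -80 54 w 22.0 z 16.4 roll slope 0.05
top -60 45 w 19.0 z 15.8 roll slope 0.1
top -40 53 w 22.0 z 15.3 roll slope -0.01
top -20 40 w 19.0 z 14.6 roll slope 0.1
top 0 29 w 14.0 z 9.1 roll slope 0.14
top 20 48 w 25.0 z 9.0 roll slope 0.19
top 40 75 w 39.0 z 9.6 roll slope 0.15
top 60 98 w 42.0 z 9.0 roll slope 0.19
top 80 31 w 40.0 z 9.9 roll slope 0.19
[479.68564168 141.47330588] [0.2169458  0.97618365]
scene -100 38 w 15.0 z 19.1 roll slope -0.33
scene -80 54 w 28.0 z 18.1 roll slope 0.03
scene -60 50 w 29.0 z 17.3 roll slope 0.01
scene -40 58 w 21.0 z 17.7 roll slope -0.31
scene -20 52 w 18.0 z 14.2 roll slope -0.02
scene 0 29 w 14.0 z 11.3 roll slope 0.33
scene 20 52 w 29.0 z 11.6 roll slope 0.25
scene 40 88 w 39.0 z 10.9 roll slope 0.22
scene 60 96 w 41.0 z 11.3 roll slope 0.19
scene 80 12 w 28.0 z 11.3 roll slope 0.16
[477.97570972 144.85335602] [0.2373348  0.97142791]
```

Scraper lies flat (0.19 rad natural roll, within its resting range). Handing in.

```bash
python3 -c "
from h import *
print(manip.hand_in())"
```

```text
the job is handed in; nothing more can be done
None
```

The job is handed in: I prised the lid open with the scraper blade, stood the three rack templates fully home in grooves 0, 1 and 4 (the stored one in groove 2 untouched), shut the lid flush and left the scraper flat on the table, laid down before the templates were moved; the bowl, jar and clay lump read the same before and after.

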